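# Unstack the weighed parts into their packing trays

## Task

The four machined parts just weighed are still standing on the counting scale in two stacks. Take the stacks apart and put each part into the packing tray whose recess has its outline (square block, large disc, hexagon nut, small round bush), standing upright and flat on the floor of the recess. Do not shift or tip the round tin, and let go of everything at the end.

Things in the scene. Friction and masses are not known exactly. Their poses are not given: they have to be found in the camera images.
- block: Square aluminium block, 56 x 56 mm, 30 mm high, flat top with a dark bore and four small dark holes at the corners; about 0.24 kg. It starts on the scale's platter, at the bottom of one of the two stacks, with the nut or the bush on top of it. Origin: centre of its underside; z up; x and y square to its sides.
- disc: Large round steel disc, 60 mm diameter, 30 mm high, flat top with a dark bore and a shallow groove round its side; about 0.58 kg. It starts on the scale's platter, at the bottom of the other stack, with the bush or the nut on top of it. Origin: centre of its underside; z up.
- nut: Dark steel hexagon nut, 40 mm across flats, 46 mm across corners, 30 mm high, dark bore; about 0.25 kg. It starts on top of the block or of the disc, roughly centred. Origin: centre of its underside; z up; x is square to one pair of flats (further flats every 60 degrees).
- bush: Small round brass bush, 28 mm diameter, 30 mm high, dark bore; about 0.11 kg. It starts on top of the disc or of the block, whichever the nut is not on, roughly centred. Origin: centre of its underside; z up.
- tray_square: Fixed black tray on the bench, 90 x 90 mm base, 5 mm thick (the recess floor is 5 mm above the bench), with a raised rim 4 mm thick standing 7 mm above that floor (rim top 12 mm above the bench) that bounds a pale recess. Origin: centre of the tray's underside, at bench height. The recess is a square, 72 mm inside, its sides parallel to the tray's x and y. For the square block.
- tray_disc: Fixed black tray on the bench, 90 x 90 mm base, 5 mm thick (the recess floor is 5 mm above the bench), with a raised rim 4 mm thick standing 7 mm above that floor (rim top 12 mm above the bench) that bounds a pale recess. Origin: centre of the tray's underside, at bench height. The recess is the large circle, 76 mm inside diameter. For the large disc.
- tray_hex: Fixed black tray on the bench, 90 x 90 mm base, 5 mm thick (the recess floor is 5 mm above the bench), with a raised rim 4 mm thick standing 7 mm above that floor (rim top 12 mm above the bench) that bounds a pale recess. Origin: centre of the tray's underside, at bench height. The recess is a hexagon, 56 mm across flats inside; the tray's x is square to one pair of its flats. For the nut.
- tray_bush: Fixed black tray on the bench, 90 x 90 mm base, 5 mm thick (the recess floor is 5 mm above the bench), with a raised rim 4 mm thick standing 7 mm above that floor (rim top 12 mm above the bench) that bounds a pale recess. Origin: centre of the tray's underside, at bench height. The recess is the small circle, 44 mm inside diameter. For the bush.
- scale: Counting scale, fixed, 270 mm along its x and 230 mm along its y; its keypad and display face the robot, 46 mm high. The dark steel platter, 200 x 220 mm, is centred 30 mm beyond the origin along x, its flat top 70 mm above the bench. The two stacks stand on it, one on the left half and one on the right half, about 120 mm apart. Origin: centre of the underside.
- tin: Round green tin with a brass lid, 69 mm diameter, 42 mm high, loose, standing on the bench between the scale and the trays. A bystander: leave it where it is. Origin: centre of its underside.
Things that resemble listed ones, but are neither listed nor needed, are in the scene too. What is shaped like the nut but blue is not meant.

How it is judged (in metres and radians):
At the end, for the whole second after the job is handed in: Each of the four parts stands in the recess of its own tray: within 12 mm of the tray's centre, its underside less than 8 mm above the tray's underside (on the recess floor, not on the rim), tilted less than 0.08 rad, released and at rest (horizontal distance between block and tray_square below 0.012 m and z of block in the frame of tray_square below 0.008 m and angle between each of block, disc, nut, bush's own z axis and vertical below 0.08 rad and linear speed of each of block, disc, nut, bush below 0.02 m/s and angular speed of each of block, disc, nut, bush below 0.2 rad/s and horizontal distance between disc and tray_disc below 0.012 m and z of disc in the frame of tray_disc below 0.008 m and horizontal distance between nut and tray_hex below 0.012 m and z of nut in the frame of tray_hex below 0.008 m and horizontal distance between bush and tray_bush below 0.012 m and z of bush in the frame of tray_bush below 0.008 m); the robot touches nothing.
It fails at once if the round tin is shifted by more than 15 mm or tipped (distance of tin from where it was at the start of the episode above 0.015 m or angle between tin's own z axis and vertical above 0.3 rad).
It also fails if it takes over 112 s, if anything falls off the work surface, if the arm or the gripper's body presses on something with over 40 N, if the wrist force passes 120 N, or if a joint passes its speed limit or range.

## Robot

A 6-joint arm with a two-finger parallel gripper is mounted at the origin on the work surface. World frame = base frame: x ahead of the robot, y to its left, z up, the work surface at z = 0. Lengths are in m, angles in degrees, forces in N, time in s.
With the tool pointing down it reaches from about 0.3 to 0.75 m from the base axis. Payload 8.5 kg.
Tool frame: the origin (TCP) lies between the finger pads; the fingertips stand 17 mm ahead of it and the grasp point (between the pads) lies 2 mm behind it; z points along the fingers, y is the direction in which the jaws open and shut (so a half turn about z gives the same grasp; the last joint's range is limited). The gripper opens to 85 mm and grips with 20 to 120 N. Pads are 22 mm wide; open, the fingers measure 114 mm over their backs; the gripper's body (76 mm by 85 mm) begins 54 mm behind the grasp point. The pads swing forward as they close: fully open they stand 13 mm farther back than shut.
Start: joints at [57.68, 21.807, 74.336, -0, 83.858, -12.336], TCP at [0.188, 0.517, 0.22] pointing down, gripper open.
Joint ranges: [-178.18, 178.18], [-50.72, 133.34], [12.68, 142.11], [-81.47, 261.47], [9.98, 163.14], [-165.26, 165.26]. Speed limits (degrees/s): [136.94, 136.94, 180, 180, 180, 180].

## Interface

Orientations are given as a 3x3 rotation matrix whose columns are the frame's x, y, z axes.
In Python, from rig import readout, eyes, env gives the robot as it stands.
- The arm moves only by the tool arm_command, never from a script. Its argument "rows" is text: rows parted by semicolons, each of 7 numbers parted by spaces: the closure, from 0 (fully open) to 1 (shut), then the shift along the tool's x, y, z in mm, then the turn, a rotation vector about the tool's x, y, z in degrees. In form: grip dx dy dz rx ry rz; .... A call has 1 to 5 rows; each row shifts and turns the commanded pose from where the row before left it, along the tool's axes as they then stand; what a row does not reach is not made up. A row lasts 1/12 s, in which the tool goes at most 41.7 mm and 7.16 degrees, less where a joint would pass 70% of its speed; a pose out of reach is approached as far as the arm can. A call with a gripper value outside its range is refused whole. The fingers move at their own pace and stop on an object; "squeeze" is the grip in N (left out, the last holds). Time passes only in rows, so rows that do not move let the fingers close. It gives the time, the measured TCP pose, the force and the opening at its end, in the units of the state.
- readout.observe(): the state, without advancing time (a new reading comes with each control period).
- eyes.get_image(name): name is "side" or "top"; returns the picture (480x640x3 uint8, red, green, blue); there is no depth.
- eyes.camera_model(name): a dict with "mtx" (3x3 intrinsics, pixels), "view" (4x4, takes a point from world to camera coordinates). Camera axes: x right, y up, looking along -z (the intrinsics and any distortion apply to the point x, -y, -z); pixel columns grow to the right and rows downward; lengths in m; the calibration is good to about 2 mm. A picture is of the moment at which its call begins. camera_model takes no time and is no camera call.
- env.close_job(): hands the job in, once; it reports no verdict.
The state is a dict: "time_s": time; "q": joint angles; "qvel": joint speeds; "joint_efforts": joint torques, N m; "position": TCP position; "tool_rot": TCP orientation; "ft_force": force on the tool from outside, world axes, zero at the start; "wrist_torque": the same for the moment, N m; "grip_width": finger opening in m.
Only numpy, scipy, OpenCV 4.12 (cv2) and the standard library are available. Lean on these libraries where they do the work, as an engineer would, in place of code of your own. Each camera call takes 0.05 s, during which the arm holds its last target. There are 200 camera calls.

## Working session

There is one attempt and no reset: what is moved stays moved. The work goes in short steps, Python scripts to look and compute and a tool call to move; the robot and the scene stay as the last step left them, time stands still between calls to the robot, and variables do not carry over. Pictures are saved under pics/ and viewed, about 12 in all and at most 16, crops included, and the job is handed in when it is done.

Besides the shell and the picture viewer there is one more tool, called after "Call:" in YAML: its name, and indented under it one key for each argument. arm_command: Moves the arm, as the interface text tells. Its arguments: {"type":"object","properties":{"rows":{"type":"string"},"squeeze":{"type":"number"}},"required":["rows"]}

```bash
mkdir -p pics; ls; python3 - <<'E'
from rig import readout, eyes, env
import cv2,numpy as np
s=readout.observe(); print({k:np.round(v,3).tolist() for k,v in s.items()})
for n in("top","side"):
    cv2.imwrite(f"pics/{n}0.png",eyes.get_image(n)[:,:,::-1])
    m=eyes.camera_model(n);print(n,m.keys(),np.round(m["mtx"],1).tolist(),np.round(m["view"],3).tolist())
E
```

```text
pics
{'time_s': 0.0, 'q': [57.68, 21.842, 74.385, -0.0, 83.859, -12.336], 'qvel': [-0.04, 0.03, -0.043, 0.058, 0.038, 0.175], 'joint_efforts': [-0.001, -44.847, -23.128, -0.0, 0.005, -0.0], 'position': [0.188, 0.517, 0.22], 'tool_rot': [[-0.94, 0.342, -0.001], [0.342, 0.94, -0.001], [0.0, -0.001, -1.0]], 'ft_force': [0.132, -0.297, 0.484], 'wrist_torque': [0.023, -0.01, -0.016], 'grip_width': 0.085}
top dict_keys(['mtx', 'view']) [[453.3, 0.0, 322.4], [0.0, 453.3, 240.3], [0.0, 0.0, 1.0]] [[-0.024, -0.999, -0.027, 0.008], [0.997, -0.026, 0.067, -0.625], [-0.067, -0.026, 0.997, -0.832], [0.0, 0.0, 0.0, 1.0]]
side dict_keys(['mtx', 'view']) [[523.0, 0.0, 327.6], [0.0, 523.0, 233.6], [0.0, 0.0, 1.0]] [[0.999, -0.03, 0.022, -0.6], [0.004, 0.672, 0.74, -0.052], [-0.037, -0.74, 0.672, -1.129], [0.0, 0.0, 0.0, 1.0]]
```

View pics/top0.png

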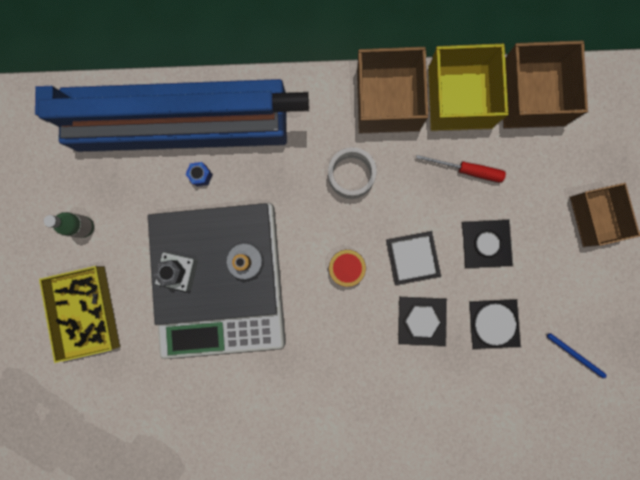

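View pics/side0.png

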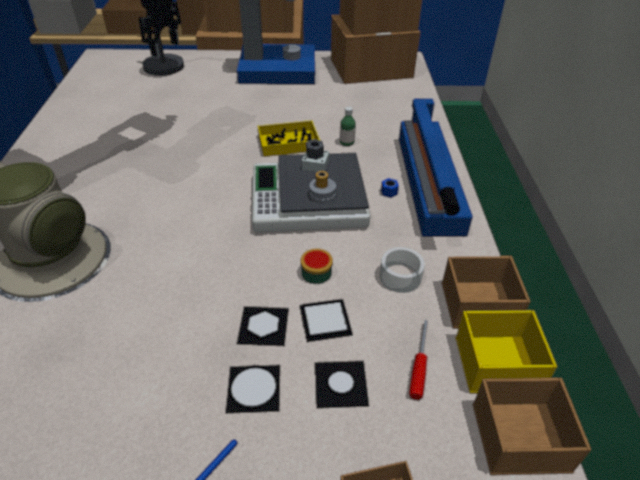

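The side view shows the nut on the block at about (315,150) and the bush on the disc at (322,180). In the top view these are (172,272) and (243,262).

Possible mix-ups:
- **Nut:** the dark one at top (172,272), not the blue one at (198,173).
- **Bush:** the brass one at (241,261).
- **Tin:** (347,268), green sides in the side view, not the grey ring at (352,173).
- **Trays:** square (413,258), bush (488,244), hex (423,321), disc (495,325).

Next is one close crop to check these.

```bash
cat > h.py <<'E'
from rig import readout, eyes, env
import cv2,numpy as np
def w(cam,u,v,z):
    m=eyes.camera_model(cam);K,V=np.array(m["mtx"]),np.array(m["view"])
    d=np.linalg.inv(K)@[u,v,1]; d=np.array([d[0],-d[1],-d[2]])
    R,t=V[:3,:3],V[:3,3]; c=-R.T@t; r=R.T@d
    return c+r*(z-c[2])/r[2]
def p(cam,X):
    m=eyes.camera_model(cam);K,V=np.array(m["mtx"]),np.array(m["view"])
    c=V[:3,:3]@X+V[:3,3]; q=K@[c[0],-c[1],-c[2]]; return q[:2]/q[2]
E
python3 - <<'E'
from h import *
t=cv2.imread("pics/top0.png"); s=cv2.imread("pics/side0.png")
a=cv2.resize(t[235:305,145:275],None,fx=6,fy=6,interpolation=cv2.INTER_CUBIC)
b=cv2.resize(s[130:215,250:380],None,fx=6,fy=3.0,interpolation=cv2.INTER_CUBIC)[:180]
b=cv2.resize(s[135:205,290:350],None,fx=4,fy=2.4)
b=cv2.copyMakeBorder(b,0,0,0,780-b.shape[1],0)
cv2.imwrite("pics/c1.png",np.vstack([a,b]))
g=cv2.cvtColor(t,cv2.COLOR_BGR2GRAY)
for n,u,v in(("sq",413,258),("bu",488,244),("hex",423,321),("di",495,325)):
    k=40; sub=g[v-k:v+k,u-k:u+k]
    m=(sub<70).astype(np.uint8)
    cs,_=cv2.findContours(m,cv2.RETR_EXTERNAL,cv2.CHAIN_APPROX_NONE)
    cs=[c for c in cs if cv2.pointPolygonTest(c,(k,k),False)>0]; c=max(cs,key=cv2.contourArea)
    P=np.array([w("top",x+u-k,y+v-k,.004)[:2] for x,y in c[:,0]],np.float32)*1000
    r=cv2.minAreaRect(P)
    # pale
    mp=((sub>110)).astype(np.uint8); nl,l=cv2.connectedComponents(mp)
    mm=(l==l[k,k]); y,x=np.where(mm); M=w("top",x.mean()+u-k,y.mean()+v-k,.005)
    print(n,np.round(r[0],1),np.round(r[1],1),round(r[2],1),"pale",np.round(M*1000,1),mm.sum())
E
```

```text
sq [ 588.5 -178. ] [86.5 87.1] 9.4 pale [ 588.4 -178.4    5. ] 1426
bu [ 611.9 -318.5] [87.1 88.6] 1.4 pale [ 612.1 -319.9    5. ] 395
hex [ 468.8 -190.4] [87.8 86.7] 86.4 pale [ 468.5 -191.2    5. ] 758
di [ 460.9 -325.3] [87.1 88.7] 1.5 pale [ 460.4 -326.9    5. ] 1275
```

View pics/c1.png

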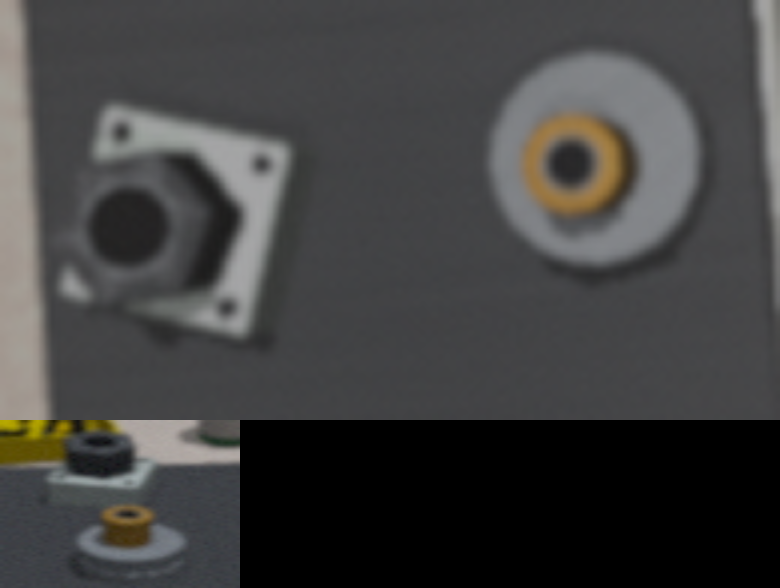

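The crop confirms it: nut on the left block, brass bush on the right disc. In crop pixels the nut bore is at (127,227) and the bush bore at (570,162), with the disc centred at (596,158). The block corners are (107,105), (291,145), (248,338) and (60,297).

```bash
python3 - <<'E'
from h import *
f=lambda x,y,z:w("top",x/6+145-.42,y/6+235-.42,z)*1000
nut=f(127,227,.13);bush=f(570,162,.13);disc=f(596,158,.1)
C=np.array([f(*c,.1) for c in((107,105),(291,145),(248,338),(60,297))])
print("nut",nut,"bush",bush,"disc",disc,"block",C.mean(0))
for i in range(4):
    d=C[(i+1)%4]-C[i];print(np.linalg.norm(d),np.degrees(np.arctan2(d[1],d[0])))
for v in((242,225),(195,152),(200,290)):
    d=f(*v,.1)-nut;print("vert",np.hypot(*d[:2]),np.degrees(np.arctan2(d[1],d[0])))
tin=w("top",347,267.5,.042)*1000;print("tin",tin)
# side cross-check
for n,X in(("nut",nut),("bush",bush),("disc",disc),("tin",tin)):print(n,p("side",X/1000))
E
```

```text
nut [571.17106512 249.8931605  130.        ] bush [586.04528032 127.31387777 130.        ] disc [587.75552569 126.16682296 100.        ] block [572.69167038 246.90335227 100.        ]
54.66485158019714 -103.51338523714887
56.08401379977532 167.02183757762415
55.622384622900746 76.61776756275556
56.21056058283446 -13.955250458378607
vert 21.892120291334702 -90.16693471153714
vert 22.716394168856596 -21.682254631493887
vert 20.716256643730663 -151.93454904692368
tin [572.66094812 -51.16125433  42.        ]
nut [313.57253703 143.83224268]
bush [320.88077746 174.04845137]
disc [321.47545419 185.23321203]
tin [315.67100482 259.33457589]
```

```bash
cat > g.py <<'E'
import sys
from h import *
# usage: g.py X Y Z jaw(deg)  -> shift in tool axes AFTER turning, and rz turn
X,Y,Z,J=map(float,sys.argv[1:5]); s=readout.observe(); R=np.array(s["tool_rot"]); P=np.array(s["position"])*1000
cur=np.degrees(np.arctan2(R[1,1],R[0,1])); rz=-((J-cur+90)%180-90)
a=np.radians(cur-rz); y=np.array([np.cos(a),np.sin(a),0]); x=np.array([-y[1],y[0],0]); z=np.array([0,0,-1])
d=np.array([X,Y,Z])-P
print("t",round(s["time_s"],2),"pos",P.round(1),"jaw",round(cur,1),"q",np.round(s["q"],0),"F",np.round(s["ft_force"],1),"w",round(s["grip_width"],4), "tilt",R[:2,2].round(3))
print("turn rz",round(rz,1),"then shift",np.round([d@x,d@y,d@z],1),"rows",round(np.linalg.norm(d)/41,1), "shift before turn",np.round(R.T@d,1))
E
python3 g.py 571 250 200 62
```

```text
t 0.1 pos [187.8 516.6 219.7] jaw 70.0 q [ 58.  22.  74.  -0.  84. -12.] F [-0.2 -0.7 -0.7] w 0.0855 tilt [-0.001 -0.001]
turn rz 8.0 then shift [-463.5  -55.5   19.7] rows 11.4 shift before turn [-451.2 -119.6   19.7]
```

Call:
arm_command:
  rows: "0 0 0 0 0 0 4; 0 0 0 0 0 0 4"
  squeeze: 40

```text
time_s: 0.27
position: [0.1879, 0.5167, 0.2198]
tool_rot: [[-0.882, 0.472, -0.0], [0.472, 0.882, -0.001], [0.0, -0.001, -1.0]]
ft_force: [-0.5, -0.1, -0.5]
grip_width: 0.0854
```

Call:
arm_command:
  rows: "0 -38.6 -4.6 1.6 0 0 0; 0 -38.6 -4.6 1.6 0 0 0; 0 -38.6 -4.6 1.6 0 0 0; 0 -38.6 -4.6 1.6 0 0 0; 0 -38.6 -4.6 1.6 0 0 0"

```text
time_s: 0.68
position: [0.3487, 0.4047, 0.2119]
tool_rot: [[-0.883, 0.469, -0.001], [0.469, 0.883, -0.0], [0.0, -0.001, -1.0]]
ft_force: [0.9, 1.4, -0.3]
grip_width: 0.0854
```

Call:
arm_command:
  rows: "0 -38.6 -4.6 1.6 0 0 0; 0 -38.6 -4.6 1.6 0 0 0; 0 -38.6 -4.6 1.6 0 0 0; 0 -38.6 -4.6 1.6 0 0 0; 0 -38.6 -4.6 1.6 0 0 0"

```text
time_s: 1.1
position: [0.5085, 0.2936, 0.2038]
tool_rot: [[-0.883, 0.469, -0.001], [0.469, 0.883, -0.0], [0.001, -0.001, -1.0]]
ft_force: [-0.7, -0.2, -0.1]
grip_width: 0.0857
```

Call:
arm_command:
  rows: "0 -38.6 -4.6 1.6 0 0 0; 0 -38.6 -4.6 1.6 0 0 0; 0 0 0 0 0 0 0; 0 0 0 0 0 0 0"

```text
time_s: 1.43
position: [0.5721, 0.2493, 0.1998]
tool_rot: [[-0.882, 0.472, -0.002], [0.472, 0.882, -0.0], [0.001, -0.001, -1.0]]
ft_force: [-0.5, 0.6, 0.6]
grip_width: 0.0855
```

```bash
python3 g.py 571 250 160 62; python3 - <<'E'
from h import *
s=eyes.get_image("side")[:,:,::-1]; cv2.imwrite("pics/s1.png",cv2.resize(s[40:230,220:420],None,fx=3,fy=3,interpolation=cv2.INTER_CUBIC))
P=readout.observe()["position"]; print([(p("side",np.array(P)+[0,0,dz])-[220,40])*3 for dz in(0,-.017,-.004)])
E
```

```text
t 1.43 pos [572.1 249.3 199.8] jaw 61.9 q [ 13.  30.  64.   0.  86. -49.] F [-0.5  0.6  0.6] w 0.0855 tilt [-0.002 -0.   ]
turn rz -0.1 then shift [ 1.2  0.1 39.8] rows 1.0 shift before turn [ 1.2  0.1 39.8]
[array([280.83138358, 232.51468845]), array([280.7470252 , 252.07884261]), array([280.81139048, 237.15143099])]
```

View pics/s1.png

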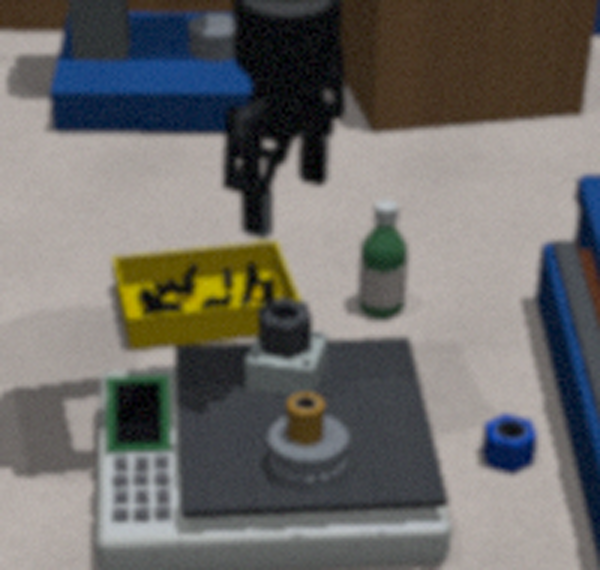

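```bash
python3 - <<'E'
from h import *
s=readout.observe();P=np.array(s["position"]);R=np.array(s["tool_rot"])
for dz in(-.03,-.02,-.01,0,.01,.017):
  print(dz,[((p("side",P+R[:,1]*k+R[:,2]*dz)-[220,40])*3).round() for k in(-.043,-.057,.043,.057)])
E
```

```text
-0.03 [array([254., 222.]), array([245., 231.]), array([307., 173.]), array([315., 165.])]
-0.02 [array([254., 234.]), array([245., 243.]), array([307., 185.]), array([315., 177.])]
-0.01 [array([254., 246.]), array([245., 255.]), array([306., 197.]), array([314., 189.])]
0 [array([254., 258.]), array([245., 267.]), array([306., 208.]), array([314., 200.])]
0.01 [array([254., 270.]), array([246., 279.]), array([306., 219.]), array([314., 212.])]
0.017 [array([254., 278.]), array([246., 287.]), array([306., 227.]), array([314., 220.])]
```

The open fingertips show at (257,232) and (313,182) in the crop, about 20 mm behind the reported TCP. That disagrees with the stated 17 mm ahead, so I'll close to nut width in the air and measure again.

Call:
arm_command:
  rows: "0.5 0 0 0 0 0 0; 0.5 0 0 0 0 0 0; 0.5 0 0 0 0 0 0; 0.5 0 0 0 0 0 0; 0.5 0 0 0 0 0 0"

```text
time_s: 1.9
position: [0.5707, 0.2513, 0.2013]
tool_rot: [[-0.883, 0.468, 0.0], [0.468, 0.883, 0.0], [-0.0, 0.0, -1.0]]
ft_force: [-0.2, -0.5, -0.3]
grip_width: 0.0426
```

```bash
python3 - <<'E'
from h import *
s=eyes.get_image("side")[:,:,::-1]; t=eyes.get_image("top")[:,:,::-1]
a=cv2.resize(s[60:150,270:350],None,fx=6,fy=6,interpolation=cv2.INTER_CUBIC)
b=cv2.resize(t[210:330,120:220],None,fx=3,fy=4.5,interpolation=cv2.INTER_CUBIC)
st=readout.observe();P=np.array(st["position"]);R=np.array(st["tool_rot"]);print(P,st["grip_width"])
h=st["grip_width"]/2
for dz,c in((0,(0,0,255)),(.017,(0,255,255))):
  for k in(-h,h):
    u=(p("side",P+R[:,1]*k+R[:,2]*dz)-[270,60]+.5)*6; cv2.circle(a,tuple(int(i) for i in u),3,c,-1)
    u=(p("top",P+R[:,1]*k+R[:,2]*dz)-[120,210]+.5)*[3,4.5]; cv2.circle(b,tuple(int(i) for i in u),3,c,-1)
cv2.imwrite("pics/s2.png",np.hstack([a,b]))
E
```

```text
[0.57090436 0.25099477 0.20114807] 0.0429517412835424
```

View pics/s2.png

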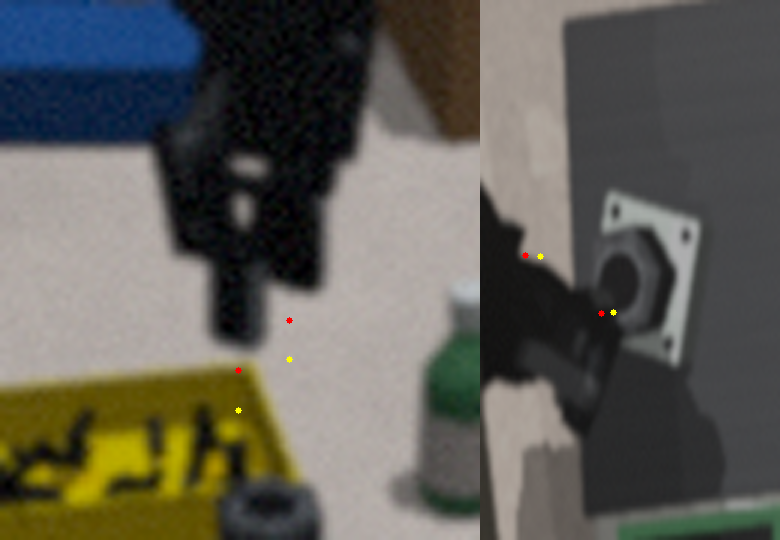

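```bash
python3 - <<'E'
from h import *
t=eyes.get_image("top")[:,:,::-1]
b=cv2.resize(t[230:310,110:210],None,fx=8,fy=7.5,interpolation=cv2.INTER_CUBIC)
b=np.clip((b/255.)**.45*255,0,255).astype(np.uint8)
st=readout.observe();P=np.array(st["position"]);R=np.array(st["tool_rot"]);h=st["grip_width"]/2
for dz,c in((-.02,(0,255,0)),(0,(0,0,255)),(.017,(0,255,255))):
  for k in(-h,h):
    u=(p("top",P+R[:,1]*k+R[:,2]*dz)-[110,230]+.5)*[8,7.5]; cv2.circle(b,tuple(int(i) for i in u),3,c,-1)
cv2.imwrite("pics/s3.png",b)
E
```

```text
(no output)
```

View pics/s3.png

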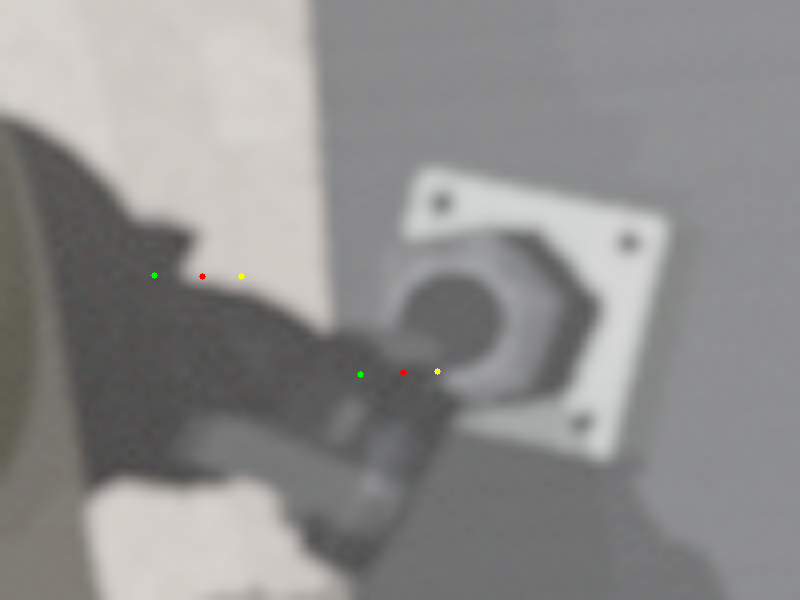

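```bash
python3 - <<'E'
from h import *
from scipy.optimize import least_squares as L
for n,s,t in(("far",(297,285),(185,245)),("near",(238,340),(400,365)),("near2",(238,340),(430,375))):
    su=np.array(s)/6+[270,60]-.4; tu=np.array([t[0]/8+110,t[1]/7.5+230])-.4
    r=L(lambda X:np.r_[p("side",X)-su,p("top",X)-tu],[.57,.25,.2]); print(n,r.x.round(4),r.fun.round(1))
s=readout.observe();P=np.array(s["position"]);R=np.array(s["tool_rot"])
print(P+R[:,1]*.027+R[:,2]*.017,P-R[:,1]*.027+R[:,2]*.017,s["q"])
E
```

```text
far [0.5858 0.265  0.2189] [ 0.9 -0.   0.   0.6]
near [0.562  0.2261 0.2173] [0.5 0.  0.  0.3]
near2 [0.5606 0.2191 0.2213] [-0.2 -0.  -0.  -0.1]
[0.5836294  0.27478329 0.18408423] [0.55830414 0.2270902  0.18408216] [ 1.28656496e+01  3.00580984e+01  6.36190896e+01  4.50644423e-04
  8.63199697e+01 -4.91658650e+01]
```

Triangulated, the fingertips sit about 35 mm higher than the reported TCP implies, while x and y agree within a few mm. I'll descend slightly open around the nut, watching the force, and look again.

Call:
arm_command:
  rows: "0.38 0 0 25 0 0 0; 0.38 0 0 25 0 0 0; 0.38 0 0 8 0 0 0; 0.38 0 0 0 0 0 0; 0.38 0 0 0 0 0 0"

```text
time_s: 2.47
position: [0.5714, 0.2508, 0.1437]
tool_rot: [[-0.883, 0.469, 0.0], [0.469, 0.883, 0.0], [-0.0, 0.0, -1.0]]
ft_force: [0.1, -0.9, 0.6]
grip_width: 0.053
```

```bash
python3 g.py 571 250 130 62; python3 - <<'E'
from h import *
s=eyes.get_image("side")[:,:,::-1]
a=cv2.resize(s[90:190,265:365],None,fx=6,fy=6,interpolation=cv2.INTER_CUBIC)
a=np.clip((a/255.)**.6*255,0,255).astype(np.uint8)
cv2.imwrite("pics/s4.png",a)
E
```

```text
t 2.47 pos [571.4 250.8 143.7] jaw 62.0 q [ 13.  33.  69.   0.  79. -49.] F [ 0.1 -0.9  0.6] w 0.053 tilt [0. 0.]
turn rz 0.0 then shift [-0.  -0.9 13.7] rows 0.3 shift before turn [-0.  -1.  13.7]
```

View pics/s4.png

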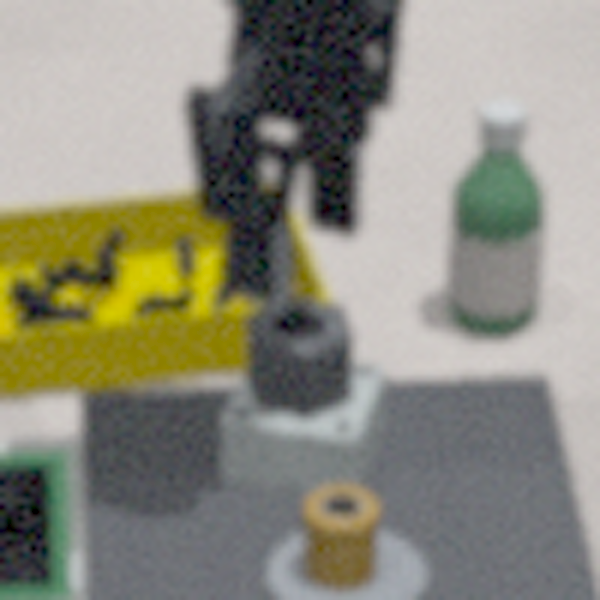

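Call:
arm_command:
  rows: "0.38 0 0 10 0 0 0; 0.38 0 -1 8 0 0 0; 0.38 0 0 0 0 0 0; 0.6 0 0 0 0 0 0; 0.6 0 0 0 0 0 0"
  squeeze: 20

```text
time_s: 2.93
position: [0.5707, 0.2499, 0.1252]
tool_rot: [[-0.883, 0.469, 0.0], [0.469, 0.883, 0.0], [-0.0, 0.0, -1.0]]
ft_force: [-0.0, -0.0, 0.5]
grip_width: 0.0341
```

Call:
arm_command:
  rows: "0.7 0 0 0 0 0 0; 0.7 0 0 0 0 0 0"

```text
time_s: 3.1
position: [0.5708, 0.2499, 0.1254]
tool_rot: [[-0.883, 0.469, 0.001], [0.469, 0.883, 0.0], [-0.0, 0.0, -1.0]]
ft_force: [0.2, 0.4, -0.5]
grip_width: 0.0253
```

The gripper closed past 40 mm, so the pads are above the nut and the camera was right: the fingertips are higher than reported. A gentle touch on the nut's top will give the offset.

Call:
arm_command:
  rows: "0.7 0 0 2 0 0 0; 0.7 0 0 2 0 0 0; 0.7 0 0 0 0 0 0"

```text
time_s: 3.35
position: [0.5704, 0.2498, 0.1206]
tool_rot: [[-0.883, 0.469, -0.001], [0.469, 0.883, -0.0], [0.001, -0.0, -1.0]]
ft_force: [-0.2, -0.2, -0.7]
grip_width: 0.0253
```

Call:
arm_command:
  rows: "0.7 0 0 1.5 0 0 0; 0.7 0 0 1 0 0 0; 0.7 0 0 0 0 0 0"

```text
time_s: 3.6
position: [0.5707, 0.2499, 0.1188]
tool_rot: [[-0.883, 0.469, 0.0], [0.469, 0.883, 0.0], [-0.0, 0.0, -1.0]]
ft_force: [-1.1, -0.0, 2.4]
grip_width: 0.0259
```

Call:
arm_command:
  rows: "0.7 0 0 1 0 0 0; 0.7 0 0 1 0 0 0; 0.7 0 0 0 0 0 0"

```text
time_s: 3.85
position: [0.5708, 0.2499, 0.1188]
tool_rot: [[-0.883, 0.469, 0.002], [0.469, 0.883, 0.0], [-0.002, 0.001, -1.0]]
ft_force: [-6.2, -1.8, 15.0]
grip_width: 0.0256
```

Contact came at a reported z of 118.8 mm, where the nut top is at 130 mm. So the tips sit about 11 mm above the reported TCP at this width, and about 14 mm above at nut width. The nut grasp should therefore be at a reported z of about 96.

Call:
arm_command:
  rows: "0.7 0 0 -10 0 0 0; 0.38 0 0 -8 0 0 0; 0.36 0 0 0 0 0 0; 0.36 0 0 0 0 0 0; 0.36 0 0 0 0 0 0"

```text
time_s: 4.27
position: [0.5705, 0.2498, 0.1341]
tool_rot: [[-0.883, 0.469, -0.001], [0.469, 0.883, -0.0], [0.0, -0.0, -1.0]]
ft_force: [-0.1, 0.4, 0.7]
grip_width: 0.0544
```

```bash
python3 g.py 571 249 96 62
```

```text
t 4.27 pos [570.5 249.8 134.1] jaw 62.0 q [ 13.  33.  70.   0.  77. -49.] F [-0.1  0.4  0.7] w 0.0544 tilt [-0.001 -0.   ]
turn rz 0.0 then shift [-0.8 -0.5 38.1] rows 0.9 shift before turn [-0.9 -0.5 38.1]
```

Call:
arm_command:
  rows: "0.36 0 0 8 0 0 0; 0.36 0 0 8 0 0 0; 0.36 0 0 6 0 0 0; 0.36 0 0 0 0 0 0"

```text
time_s: 4.6
position: [0.5697, 0.2497, 0.1102]
tool_rot: [[-0.883, 0.469, -0.004], [0.469, 0.883, -0.001], [0.003, -0.003, -1.0]]
ft_force: [-0.7, 0.2, -0.8]
grip_width: 0.0541
```

Call:
arm_command:
  rows: "0.36 0 0 6 0 0 0; 0.36 0 0 5 0 0 0; 0.36 0 0 5 0 0 0; 0.36 0 0 0 0 0 0"

```text
time_s: 4.93
position: [0.5701, 0.2498, 0.0953]
tool_rot: [[-0.883, 0.469, -0.002], [0.469, 0.883, -0.0], [0.001, -0.001, -1.0]]
ft_force: [-0.1, -0.8, 0.3]
grip_width: 0.0546
```

Call:
arm_command:
  rows: "0.55 0 0 0 0 0 0; 0.8 0 0 0 0 0 0; 0.8 0 0 0 0 0 0; 0.8 0 0 0 0 0 0"
  squeeze: 40

```text
time_s: 5.27
position: [0.5708, 0.25, 0.0969]
tool_rot: [[-0.883, 0.469, 0.001], [0.469, 0.883, 0.0], [-0.001, 0.001, -1.0]]
ft_force: [0.8, 0.3, 0.3]
grip_width: 0.0401
```

Gripped at 40.1 mm, which matches the nut's flats. Lifting.

Call:
arm_command:
  rows: "0.8 0 0 -5 0 0 0; 0.8 0 0 -20 0 0 0; 0.8 0 0 -40 0 0 0; 0.8 0 0 -35 0 0 0; 0.8 0 0 0 0 0 0"

```text
time_s: 5.68
position: [0.5728, 0.2505, 0.2042]
tool_rot: [[-0.883, 0.469, 0.012], [0.469, 0.883, 0.003], [-0.009, 0.008, -1.0]]
ft_force: [0.1, 0.4, -2.6]
grip_width: 0.0401
```

```bash
python3 g.py 469 -191 180 62; python3 - <<'E'
from h import *
s=eyes.get_image("side")[:,:,::-1];t=eyes.get_image("top")[:,:,::-1]
a=cv2.resize(s[60:200,255:365],None,fx=4,fy=4,interpolation=cv2.INTER_CUBIC)
b=cv2.resize(t[215:315,125:285],(350,560),interpolation=cv2.INTER_CUBIC)[:, :]
b=cv2.resize(t[230:310,145:205],None,fx=5,fy=7,interpolation=cv2.INTER_CUBIC)
cv2.imwrite("pics/s5.png",np.clip((np.hstack([a,b])/255.)**.7*255,0,255).astype(np.uint8))
E
```

```text
t 5.68 pos [572.8 250.5 204.2] jaw 62.0 q [ 13.  30.  64.  -0.  86. -49.] F [ 0.1  0.4 -2.6] w 0.0401 tilt [0.012 0.003]
turn rz 0.0 then shift [-115.6 -438.5   24.2] rows 11.1 shift before turn [-115.2 -438.8   21.8]
```

View pics/s5.png

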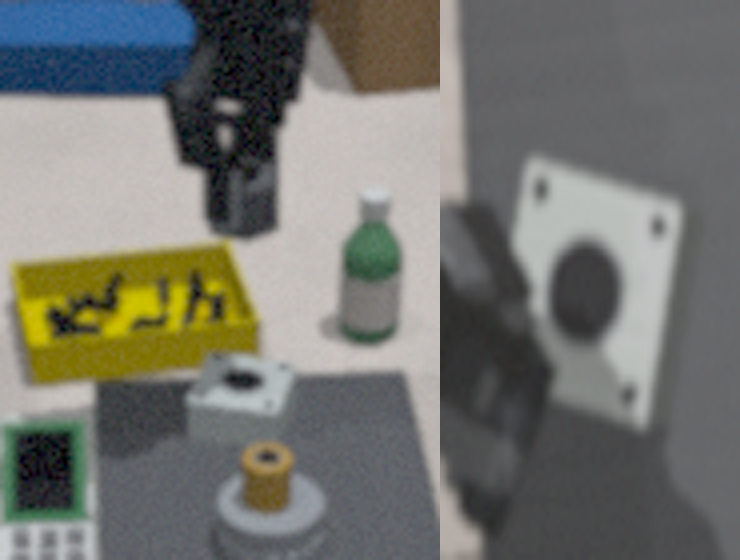

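The nut is in the grip and the block stayed put, with its bore now visible. Moving to the hex tray.

Call:
arm_command:
  rows: "0.8 -10.5 -39.9 0 0 0 0; 0.8 -10.5 -39.9 0 0 0 0; 0.8 -10.5 -39.9 0 0 0 0; 0.8 -10.5 -39.9 0 0 0 0; 0.8 -10.5 -39.9 0 0 0 0"

```text
time_s: 6.2
position: [0.5215, 0.0476, 0.1947]
tool_rot: [[-0.883, 0.469, -0.004], [0.469, 0.883, 0.0], [0.004, -0.001, -1.0]]
ft_force: [0.3, -0.9, -2.0]
grip_width: 0.04
```

Call:
arm_command:
  rows: "0.8 -10.5 -39.9 0 0 0 0; 0.8 -10.5 -39.9 0 0 0 0; 0.8 -10.5 -39.9 0 0 0 0; 0.8 -10.5 -39.9 0 0 0 0; 0.8 -10.5 -39.9 0 0 0 0"

```text
time_s: 6.62
position: [0.4744, -0.153, 0.1949]
tool_rot: [[-0.883, 0.469, -0.003], [0.469, 0.883, 0.002], [0.004, 0.0, -1.0]]
ft_force: [1.5, -0.7, -2.8]
grip_width: 0.0403
```

Call:
arm_command:
  rows: "0.8 -10.5 -39.9 0 0 0 0; 0.8 0 0 0 0 0 0; 0.8 0 0 0 0 0 0; 0.8 0 0 0 0 0 0"

```text
time_s: 6.95
position: [0.466, -0.1913, 0.1952]
tool_rot: [[-0.883, 0.47, -0.002], [0.47, 0.883, 0.002], [0.003, 0.001, -1.0]]
ft_force: [-0.0, 0.1, -2.3]
grip_width: 0.0404
```

```bash
python3 g.py 469 -191 50 62
```

```text
t 6.95 pos [ 466.  -191.3  195.2] jaw 62.0 q [-36.  18.  84.   0.  78. -98.] F [-0.   0.1 -2.3] w 0.0404 tilt [-0.002  0.002]
turn rz -0.0 then shift [ -2.5   1.6 145.2] rows 3.5 shift before turn [ -2.9   1.5 145.2]
```

Call:
arm_command:
  rows: "0.8 -1.5 1 38 0 0 0; 0.8 -1 1 38 0 0 0; 0.8 0 0 38 0 0 0; 0.8 0 0 31 0 0 0; 0.8 0 0 0 0 0 0"

```text
time_s: 7.37
position: [0.4672, -0.1877, 0.0463]
tool_rot: [[-0.884, 0.467, -0.01], [0.467, 0.884, 0.007], [0.012, 0.002, -1.0]]
ft_force: [-1.3, 0.8, -4.0]
grip_width: 0.0401
```

```bash
python3 g.py 469 -191 5 62
```

```text
t 7.37 pos [ 467.2 -187.7   46.3] jaw 62.1 q [-35.  29.  95.   0.  56. -98.] F [-1.3  0.8 -4. ] w 0.0401 tilt [-0.01   0.007]
turn rz 0.1 then shift [-3.2 -2.  41.3] rows 1.0 shift before turn [-3.6 -2.1 41.2]
```

Call:
arm_command:
  rows: "0.8 0 -1 12 0 0 0; 0.8 0 0 10 0 0 0; 0.8 0 0 8 0 0 0; 0.8 0 0 0 0 0 0; 0.8 0 0 0 0 0 0"

```text
time_s: 7.78
position: [0.4698, -0.1918, 0.0223]
tool_rot: [[-0.883, 0.468, 0.0], [0.468, 0.883, -0.0], [-0.001, -0.0, -1.0]]
ft_force: [0.3, 0.2, -2.8]
grip_width: 0.0402
```

```bash
python3 g.py 469 -191 5 62; python3 - <<'E'
from h import *
s=eyes.get_image("side")[:,:,::-1]
cv2.imwrite("pics/s6.png",np.clip((cv2.resize(s[250:360,215:355],None,fx=5,fy=5,interpolation=cv2.INTER_CUBIC)/255.)**.6*255,0,255).astype(np.uint8))
E
```

```text
t 7.78 pos [ 469.8 -191.8   22.3] jaw 62.1 q [-36.  31.  97.   0.  52. -98.] F [ 0.3  0.2 -2.8] w 0.0402 tilt [ 0. -0.]
turn rz 0.1 then shift [ 1.1  0.4 17.3] rows 0.4 shift before turn [ 1.1  0.4 17.3]
```

View pics/s6.png

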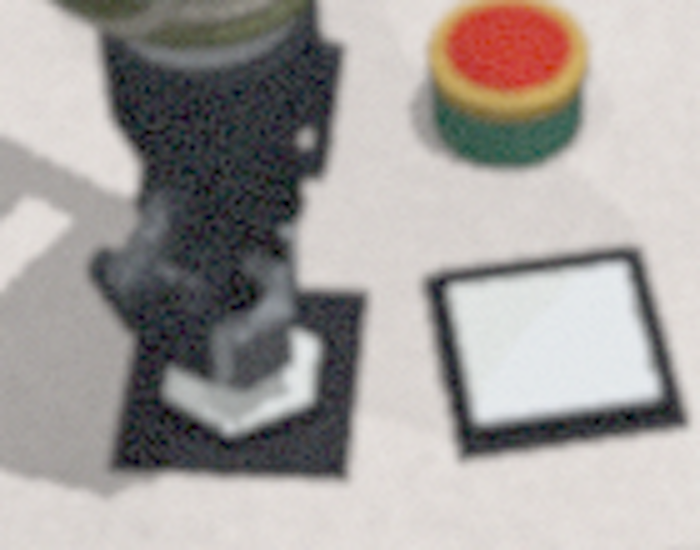

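The nut hangs over the pale hexagon in the crop, with its lower end near (250,385). Lowering.

Call:
arm_command:
  rows: "0.8 0.5 0 6 0 0 0; 0.8 0.5 0 5 0 0 0; 0.8 0 0 4 0 0 0; 0.8 0 0 0 0 0 0; 0.8 0 0 0 0 0 0"

```text
time_s: 8.25
position: [0.4684, -0.1917, 0.0063]
tool_rot: [[-0.883, 0.469, -0.001], [0.469, 0.883, 0.0], [0.001, 0.0, -1.0]]
ft_force: [-0.2, -0.3, -2.3]
grip_width: 0.04
```

Call:
arm_command:
  rows: "0.8 0 0 1.5 0 0 0; 0.8 0 0 1 0 0 0; 0.8 0 0 0 0 0 0"

```text
time_s: 8.5
position: [0.4684, -0.1917, 0.0039]
tool_rot: [[-0.883, 0.469, -0.0], [0.469, 0.883, 0.0], [0.0, -0.0, -1.0]]
ft_force: [0.4, -0.5, -2.4]
grip_width: 0.0402
```

Call:
arm_command:
  rows: "0.8 0 0 1.2 0 0 0; 0.8 0 0 0.8 0 0 0; 0.8 0 0 0 0 0 0"

```text
time_s: 8.75
position: [0.4684, -0.1917, 0.0019]
tool_rot: [[-0.883, 0.469, -0.0], [0.469, 0.883, 0.0], [0.0, 0.0, -1.0]]
ft_force: [-0.4, 0.8, -3.5]
grip_width: 0.0403
```

Call:
arm_command:
  rows: "0.8 0 0 1 0 0 0; 0.8 0 0 0 0 0 0; 0.8 0 0 0 0 0 0"

```text
time_s: 9.0
position: [0.4685, -0.1917, 0.0018]
tool_rot: [[-0.883, 0.469, 0.0], [0.469, 0.883, -0.0], [-0.001, -0.0, -1.0]]
ft_force: [-3.0, -0.1, 7.0]
grip_width: 0.0403
```

Call:
arm_command:
  rows: "0.8 0 0 1 0 0 0; 0.8 0 0 0 0 0 0; 0.8 0 0 0 0 0 0"

```text
time_s: 9.25
position: [0.4685, -0.1918, 0.0017]
tool_rot: [[-0.883, 0.469, 0.001], [0.469, 0.883, -0.001], [-0.001, -0.0, -1.0]]
ft_force: [-5.9, 3.1, 18.2]
grip_width: 0.04
```

Contact at a reported 1.8 mm, where 2 mm was expected, so the nut is on the recess floor. Releasing.

Call:
arm_command:
  rows: "0.8 0 0 -1.5 0 0 0; 0.4 0 0 0 0 0 0; 0.36 0 0 0 0 0 0; 0.36 0 0 0 0 0 0"

```text
time_s: 9.58
position: [0.4686, -0.1918, 0.0015]
tool_rot: [[-0.883, 0.469, 0.0], [0.469, 0.883, -0.0], [-0.0, -0.0, -1.0]]
ft_force: [0.7, 0.2, 0.0]
grip_width: 0.0546
```

Call:
arm_command:
  rows: "0.36 0 0 -8 0 0 0; 0.36 0 0 -20 0 0 0; 0.36 0 0 -40 0 0 0; 0.36 0 0 -40 0 0 0; 0.36 0 0 -40 0 0 0"

```text
time_s: 10.0
position: [0.4681, -0.1914, 0.1517]
tool_rot: [[-0.883, 0.469, -0.0], [0.469, 0.883, 0.0], [0.001, 0.0, -1.0]]
ft_force: [1.2, -0.7, -0.7]
grip_width: 0.0546
```

```bash
python3 g.py 586 127 150 62; python3 - <<'E'
from h import *
print("block by bore",w("top",174-.4,271.4-.4,.1)*1000)
t=eyes.get_image("top")[:,:,::-1];cv2.imwrite("pics/t7.png",np.clip((cv2.resize(t[280:360,380:480],None,fx=6,fy=6,interpolation=cv2.INTER_CUBIC)/255.)**.6*255,0,255).astype(np.uint8))
E
```

```text
t 10.0 pos [ 468.1 -191.4  151.7] jaw 62.0 q [-36.  21.  88.   0.  71. -98.] F [ 1.2 -0.7 -0.7] w 0.0546 tilt [-0.  0.]
turn rz 0.0 then shift [ 45.4 336.5   1.7] rows 8.3 shift before turn [ 45.3 336.5   1.8]
block by bore [573.41883032 247.56394657 100.        ]
```

Call:
arm_command:
  rows: "0.36 5 37.4 0 0 0 0; 0.36 5 37.4 0 0 0 0; 0.36 5 37.4 0 0 0 0; 0.36 5 37.4 0 0 0 0; 0.36 5 37.4 0 0 0 0"

```text
time_s: 10.47
position: [0.5344, -0.0131, 0.1499]
tool_rot: [[-0.883, 0.469, 0.0], [0.469, 0.883, -0.0], [-0.0, 0.0, -1.0]]
ft_force: [0.9, -0.6, 0.5]
grip_width: 0.0547
```

Call:
arm_command:
  rows: "0.36 5 37.4 0 0 0 0; 0.36 5 37.4 0 0 0 0; 0.36 5 37.4 0 0 0 0; 0.36 5 37.4 0 0 0 0; 0.36 0 0 0 0 0 0"

```text
time_s: 10.88
position: [0.5876, 0.1322, 0.1494]
tool_rot: [[-0.885, 0.465, 0.001], [0.465, 0.885, 0.002], [-0.0, 0.002, -1.0]]
ft_force: [0.2, 0.1, -0.7]
grip_width: 0.0547
```

Call:
arm_command:
  rows: "0.36 0 0 10 0 0 0; 0.36 0 0 10 0 0 0; 0.36 0 0 5 0 0 0; 0.36 0 0 0 0 0 0; 0.36 0 0 0 0 0 0"

```text
time_s: 11.3
position: [0.5864, 0.1256, 0.1241]
tool_rot: [[-0.882, 0.471, -0.001], [0.471, 0.882, -0.0], [0.001, -0.001, -1.0]]
ft_force: [0.2, 0.6, 1.4]
grip_width: 0.0548
```

```bash
python3 g.py 586 127 97 62
```

```text
t 11.3 pos [586.4 125.6 124.1] jaw 61.9 q [  1.  31.  75.  -0.  74. -61.] F [0.2 0.6 1.4] w 0.0548 tilt [-0.001 -0.   ]
turn rz -0.1 then shift [ 1.   1.  27.1] rows 0.7 shift before turn [ 1.   1.  27.1]
```

View pics/t7.png

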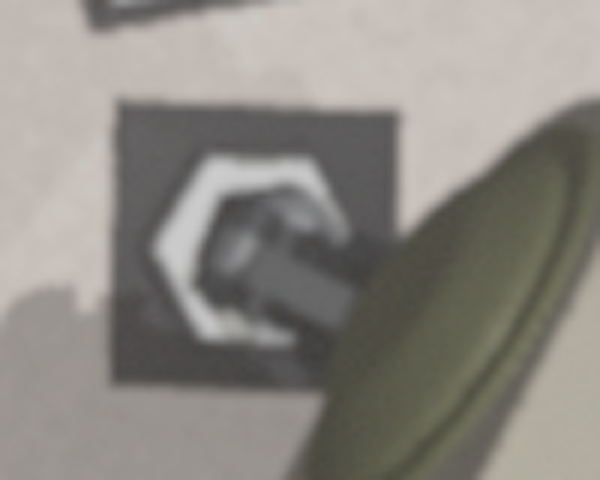

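The arm hides most of the nut here, so I'll recheck it later. Now the bush.

Call:
arm_command:
  rows: "0.36 1 1 9 0 0 0; 0.36 0 0 9 0 0 0; 0.36 0 0 9 0 0 0; 0.36 0 0 0 0 0 0; 0.36 0 0 0 0 0 0"

```text
time_s: 11.72
position: [0.5859, 0.1279, 0.0968]
tool_rot: [[-0.883, 0.469, -0.002], [0.469, 0.883, -0.0], [0.001, -0.001, -1.0]]
ft_force: [-0.5, 0.0, 0.8]
grip_width: 0.0546
```

Call:
arm_command:
  rows: "0.55 0 0 0 0 0 0; 0.65 0 0 0 0 0 0; 0.9 0 0 0 0 0 0; 0.9 0 0 0 0 0 0; 0.9 0 0 0 0 0 0"

```text
time_s: 12.13
position: [0.5866, 0.128, 0.0981]
tool_rot: [[-0.883, 0.469, 0.001], [0.469, 0.883, -0.0], [-0.001, 0.001, -1.0]]
ft_force: [0.2, -0.9, 4.1]
grip_width: 0.0268
```

Call:
arm_command:
  rows: "0.9 0 0 -5 0 0 0; 0.9 0 0 -20 0 0 0; 0.9 0 0 -30 0 0 0; 0.9 0 0 -20 0 0 0; 0.9 0 0 0 0 0 0"

```text
time_s: 12.55
position: [0.5878, 0.1281, 0.1771]
tool_rot: [[-0.883, 0.469, 0.008], [0.469, 0.883, 0.0], [-0.007, 0.004, -1.0]]
ft_force: [0.1, 0.3, 0.0]
grip_width: 0.0265
```

```bash
python3 g.py 612 -319.5 160 62
```

```text
t 12.55 pos [587.8 128.1 177.1] jaw 62.0 q [  1.  29.  70.   0.  81. -61.] F [0.1 0.3 0. ] w 0.0265 tilt [0.008 0.   ]
turn rz 0.0 then shift [-231.5 -383.9   17.1] rows 10.9 shift before turn [-231.2 -384.    17.2]
```

Width 26.8 mm is a bit under 28 and the force doesn't show the bush's weight, so I'll look.

```bash
python3 - <<'E'
from h import *
s=eyes.get_image("side")[:,:,::-1];t=eyes.get_image("top")[:,:,::-1]
a=cv2.resize(s[90:210,265:365],None,fx=4,fy=4.5,interpolation=cv2.INTER_CUBIC)
b=cv2.resize(t[225:305,210:290],None,fx=5,fy=6.75,interpolation=cv2.INTER_CUBIC)
cv2.imwrite("pics/s8.png",np.clip((np.hstack([a,b])/255.)**.6*255,0,255).astype(np.uint8))
s=readout.observe();print(s["ft_force"],s["grip_width"])
E
```

```text
[-0.52950015  0.1300875  -1.24478948] 0.02660996523505185
```

View pics/s8.png

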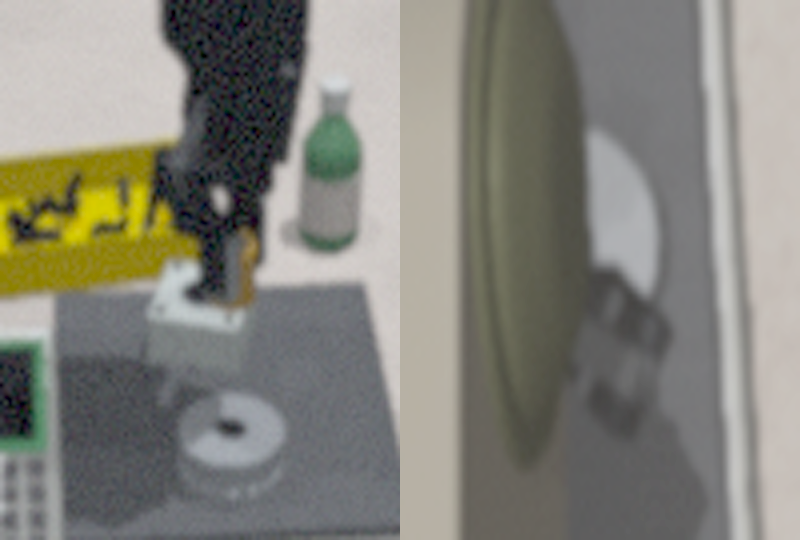

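The bush is held, but near one pad edge: it shows at (250,230–305), right of the finger centre at about 218. I'll set it back on the disc and regrip it centred.

Call:
arm_command:
  rows: "0.9 0 0 -1 0 0 0; 0.9 0 0 0 0 0 0"

```text
time_s: 12.82
position: [0.5857, 0.128, 0.1722]
tool_rot: [[-0.883, 0.469, -0.003], [0.469, 0.883, -0.0], [0.002, -0.001, -1.0]]
ft_force: [0.7, -0.1, -1.0]
grip_width: 0.0264
```

```bash
python3 g.py 586.4 128 98 62
```

```text
t 12.82 pos [585.7 128.  172.2] jaw 62.0 q [  1.  29.  71.   0.  81. -61.] F [ 0.7 -0.1 -1. ] w 0.0264 tilt [-0.003 -0.   ]
turn rz 0.0 then shift [-0.6  0.3 74.2] rows 1.8 shift before turn [-0.8  0.4 74.2]
```

Call:
arm_command:
  rows: "0.9 0 0 25 0 0 0; 0.9 0 0 25 0 0 0; 0.9 0 0 12 0 0 0; 0.9 0 0 8 0 0 0; 0.9 0 0 0 0 0 0"

```text
time_s: 13.23
position: [0.5853, 0.1279, 0.1013]
tool_rot: [[-0.883, 0.469, -0.004], [0.469, 0.883, -0.0], [0.004, -0.002, -1.0]]
ft_force: [-0.4, -0.1, -1.3]
grip_width: 0.0264
```

Call:
arm_command:
  rows: "0.9 0 0 2 0 0 0; 0.9 0 0 1 0 0 0; 0.9 0 0 0 0 0 0"

```text
time_s: 13.48
position: [0.5866, 0.128, 0.1012]
tool_rot: [[-0.883, 0.469, 0.001], [0.469, 0.883, 0.0], [-0.001, 0.001, -1.0]]
ft_force: [-0.8, 0.3, -1.0]
grip_width: 0.027
```

Call:
arm_command:
  rows: "0.9 0 0 1 0 0 0; 0.9 0 0 0 0 0 0; 0.9 0 0 0 0 0 0"

```text
time_s: 13.73
position: [0.5864, 0.128, 0.0998]
tool_rot: [[-0.883, 0.469, 0.0], [0.469, 0.883, -0.0], [-0.0, 0.0, -1.0]]
ft_force: [0.5, -0.1, -0.6]
grip_width: 0.0264
```

Call:
arm_command:
  rows: "0.9 0 0 1 0 0 0; 0.9 0 0 0 0 0 0; 0.9 0 0 0 0 0 0"

```text
time_s: 13.98
position: [0.5863, 0.128, 0.0985]
tool_rot: [[-0.883, 0.469, -0.0], [0.469, 0.883, -0.0], [0.0, -0.0, -1.0]]
ft_force: [-0.0, -0.3, -1.4]
grip_width: 0.0267
```

Call:
arm_command:
  rows: "0.9 0 0 1 0 0 0; 0.9 0 0 0 0 0 0; 0.9 0 0 0 0 0 0"

```text
time_s: 14.23
position: [0.5864, 0.128, 0.0981]
tool_rot: [[-0.883, 0.469, 0.001], [0.469, 0.883, -0.0], [-0.001, 0.0, -1.0]]
ft_force: [-2.0, 0.6, 5.7]
grip_width: 0.0266
```

Call:
arm_command:
  rows: "0.7 0 0 -0.5 0 0 0; 0.45 0 0 0 0 0 0; 0.36 0 0 0 0 0 0; 0.36 0 0 0 0 0 0"

```text
time_s: 14.57
position: [0.5863, 0.128, 0.0978]
tool_rot: [[-0.883, 0.469, -0.0], [0.469, 0.883, 0.0], [0.0, -0.0, -1.0]]
ft_force: [0.2, -0.1, -0.1]
grip_width: 0.0547
```

Call:
arm_command:
  rows: "0.36 0 0 -10 0 0 0; 0.36 0 0 -30 0 0 0; 0.36 0 0 -30 0 0 0; 0.36 0 0 -20 0 0 0; 0.36 0 0 0 0 0 0"

```text
time_s: 14.98
position: [0.588, 0.1281, 0.1935]
tool_rot: [[-0.883, 0.469, 0.009], [0.469, 0.883, 0.0], [-0.008, 0.004, -1.0]]
ft_force: [0.8, -0.7, 0.2]
grip_width: 0.0545
```

```bash
python3 g.py 586.4 128 98 62; python3 - <<'E'
from h import *
s=eyes.get_image("side")[:,:,::-1];t=eyes.get_image("top")[:,:,::-1]
a=cv2.resize(s[70:210,280:360],None,fx=4,fy=4,interpolation=cv2.INTER_CUBIC)
b=cv2.resize(t[225:305,195:275],None,fx=6,fy=7,interpolation=cv2.INTER_CUBIC)
cv2.imwrite("pics/s9.png",np.clip((np.hstack([a,b])/255.)**.6*255,0,255).astype(np.uint8))
E
```

```text
t 14.98 pos [588.  128.1 193.5] jaw 62.0 q [  1.  28.  69.   0.  83. -61.] F [ 0.8 -0.7  0.2] w 0.0545 tilt [0.009 0.   ]
turn rz 0.0 then shift [ 1.4 -0.9 95.5] rows 2.3 shift before turn [ 2.1 -1.3 95.5]
```

View pics/s9.png

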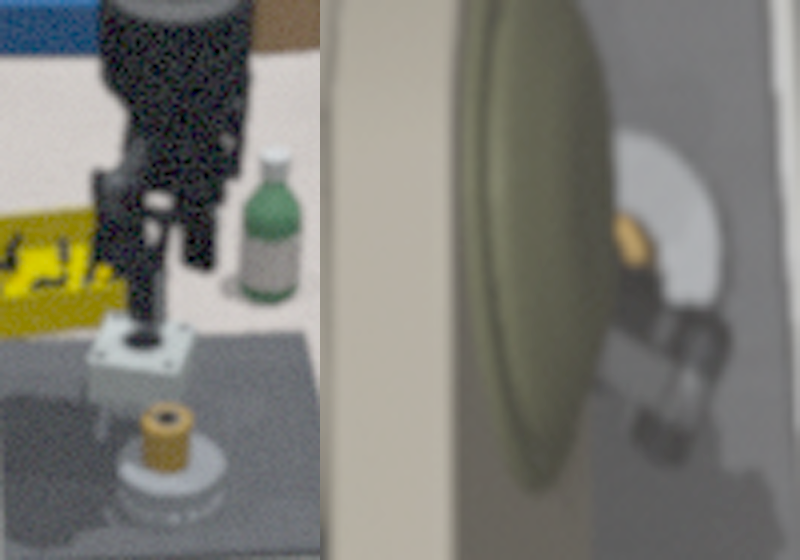

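```bash
python3 - <<'E'
from h import *
P=np.array([.588,.128,0]);y=np.array([.469,.883,0])
for z in(.203,.209,.215):
  print(z,[(p("side",P+y*k+[0,0,z]+np.array([0,0,0]))-[280,70]+.4)*4 for k in(-.034,0,.034)])
for X in((.586,.1273,.13),(.5885,.128,.13),(.5885,.124,.13)): print((p("side",np.array(X))-[280,70]+.4)*4,(p("top",np.array(X))-[195,225]+.4)*[6,7]+[320,0])
E
```

```text
0.203 [array([141.22611532, 336.23028649]), array([170.59548406, 304.60312658]), array([198.78209326, 274.2496517 ])]
0.209 [array([141.28989362, 326.45665201]), array([170.76509847, 294.9156815 ]), array([199.04903833, 264.64946563])]
0.215 [array([141.35414888, 316.60992692]), array([170.93595506, 285.15729003]), array([199.31789874, 254.98039807])]
[165.04183901 417.80856147] [589.93225889 259.05144871]
[169.52911599 417.06461379] [587.28793289 248.4769944 ]
[169.69207578 421.32247095] [601.8039778 248.0614619]
```

Projecting the fingers shows the grip is laterally right within about 3 mm. The bush stands upright at about (588,128), centred under the gripper, so the earlier grip was centred after all. Regripping.

Call:
arm_command:
  rows: "0.36 0 0 25 0 0 0; 0.36 0 0 25 0 0 0; 0.36 -1.5 0 15 0 0 0; 0.36 0 0 10 0 0 0; 0.36 0 0 5 0 0 0"

```text
time_s: 15.5
position: [0.5867, 0.1272, 0.1059]
tool_rot: [[-0.883, 0.469, -0.004], [0.469, 0.883, -0.0], [0.003, -0.002, -1.0]]
ft_force: [-0.6, 0.4, 0.4]
grip_width: 0.0548
```

```bash
python3 g.py 588 128 98 62
```

```text
t 15.5 pos [586.7 127.2 105.9] jaw 62.0 q [  1.  33.  76.   0.  72. -61.] F [-0.6  0.4  0.4] w 0.0548 tilt [-0.004 -0.   ]
turn rz 0.0 then shift [-0.8  1.3  7.9] rows 0.2 shift before turn [-0.8  1.3  7.8]
```

Call:
arm_command:
  rows: "0.36 0 1 4 0 0 0; 0.36 0 0 4 0 0 0; 0.36 0 0 0 0 0 0; 0.5 0 0 0 0 0 0; 0.6 0 0 0 0 0 0"

```text
time_s: 15.92
position: [0.5883, 0.1282, 0.1007]
tool_rot: [[-0.883, 0.469, 0.001], [0.469, 0.883, -0.0], [-0.001, 0.001, -1.0]]
ft_force: [0.7, 0.1, 0.9]
grip_width: 0.0344
```

Call:
arm_command:
  rows: "0.7 0 0 0 0 0 0; 0.9 0 0 0 0 0 0; 0.9 0 0 0 0 0 0; 0.9 0 0 0 0 0 0"

```text
time_s: 16.25
position: [0.5884, 0.1282, 0.1008]
tool_rot: [[-0.883, 0.469, 0.001], [0.469, 0.883, 0.0], [-0.001, 0.001, -1.0]]
ft_force: [-0.9, 0.2, 6.5]
grip_width: 0.0263
```

Call:
arm_command:
  rows: "0.9 0 0 -5 0 0 0; 0.9 0 0 -20 0 0 0; 0.9 0 0 -30 0 0 0; 0.9 0 0 -20 0 0 0; 0.9 0 0 0 0 0 0"

```text
time_s: 16.67
position: [0.5897, 0.1283, 0.1795]
tool_rot: [[-0.883, 0.469, 0.008], [0.469, 0.883, 0.0], [-0.007, 0.004, -1.0]]
ft_force: [0.6, -0.1, -0.5]
grip_width: 0.0262
```

```bash
python3 g.py 612 -319.5 170 62
```

```text
t 16.67 pos [589.7 128.3 179.5] jaw 62.0 q [  1.  29.  70.  -0.  81. -61.] F [ 0.6 -0.1 -0.5] w 0.0262 tilt [0.008 0.   ]
turn rz 0.0 then shift [-229.9 -384.9    9.5] rows 10.9 shift before turn [-229.7 -385.     9.6]
```

Call:
arm_command:
  rows: "0.9 -20.8 -35 0 0 0 0; 0.9 -20.8 -35 0 0 0 0; 0.9 -20.8 -35 0 0 0 0; 0.9 -20.8 -35 0 0 0 0; 0.9 -20.8 -35 0 0 0 0"

```text
time_s: 17.08
position: [0.5972, -0.0769, 0.1741]
tool_rot: [[-0.883, 0.469, -0.002], [0.469, 0.883, 0.001], [0.002, -0.0, -1.0]]
ft_force: [0.6, 0.9, -0.5]
grip_width: 0.0263
```

Call:
arm_command:
  rows: "0.9 -20.8 -35 0 0 0 0; 0.9 -20.8 -35 0 0 0 0; 0.9 -20.8 -35 0 0 0 0; 0.9 -20.8 -35 0 0 0 0; 0.9 -20.8 -35 0 0 0 0"

```text
time_s: 17.5
position: [0.6069, -0.2804, 0.1739]
tool_rot: [[-0.883, 0.469, -0.002], [0.469, 0.883, 0.001], [0.002, 0.0, -1.0]]
ft_force: [0.2, -0.2, -0.5]
grip_width: 0.0262
```

Call:
arm_command:
  rows: "0.9 -20.8 -35 0 0 0 0; 0.9 0 0 0 0 0 0; 0.9 0 0 0 0 0 0; 0.9 0 0 0 0 0 0"

```text
time_s: 17.83
position: [0.6092, -0.3187, 0.174]
tool_rot: [[-0.883, 0.469, -0.001], [0.469, 0.883, 0.001], [0.002, 0.001, -1.0]]
ft_force: [0.0, 0.5, -0.8]
grip_width: 0.0265
```

```bash
python3 g.py 612 -319.5 60 62
```

```text
t 17.83 pos [ 609.2 -318.7  174. ] jaw 62.0 q [-37.  38.  54.   0.  89. -99.] F [ 0.   0.5 -0.8] w 0.0265 tilt [-0.001  0.001]
turn rz 0.0 then shift [ -2.9   0.6 114. ] rows 2.8 shift before turn [ -3.1   0.5 114. ]
```

Call:
arm_command:
  rows: "0.9 -1.5 0.5 35 0 0 0; 0.9 -1.4 0 35 0 0 0; 0.9 0 0 30 0 0 0; 0.9 0 0 14 0 0 0; 0.9 0 0 0 0 0 0"

```text
time_s: 18.25
position: [0.6109, -0.3171, 0.057]
tool_rot: [[-0.884, 0.467, -0.006], [0.467, 0.884, 0.005], [0.008, 0.001, -1.0]]
ft_force: [-0.5, -0.0, -0.6]
grip_width: 0.0265
```

Call:
arm_command:
  rows: "0.9 0 0 15 0 0 0; 0.9 0 0 14 0 0 0; 0.9 0 0 10 0 0 0; 0.9 0 0 8 0 0 0; 0.9 0 0 0 0 0 0"

```text
time_s: 18.67
position: [0.6121, -0.3192, 0.0132]
tool_rot: [[-0.883, 0.469, -0.001], [0.469, 0.883, 0.001], [0.002, 0.0, -1.0]]
ft_force: [-0.3, 0.2, -1.7]
grip_width: 0.0262
```

```bash
python3 g.py 612 -319.5 6 62
```

```text
t 18.67 pos [ 612.1 -319.2   13.2] jaw 62.1 q [-37.  46.  64.   0.  70. -99.] F [-0.3  0.2 -1.7] w 0.0262 tilt [-0.001  0.001]
turn rz 0.1 then shift [-0.1 -0.3  7.2] rows 0.2 shift before turn [-0.1 -0.3  7.2]
```

Call:
arm_command:
  rows: "0.9 0 0 2.5 0 0 0; 0.9 0 0 2 0 0 0; 0.9 0 0 0 0 0 0; 0.9 0 0 0 0 0 0"

```text
time_s: 19.0
position: [0.6124, -0.3202, 0.01]
tool_rot: [[-0.883, 0.469, 0.001], [0.469, 0.883, -0.0], [-0.001, -0.0, -1.0]]
ft_force: [-1.2, 0.1, -0.3]
grip_width: 0.0261
```

Call:
arm_command:
  rows: "0.9 0 0 1.5 0 0 0; 0.9 0 0 0 0 0 0; 0.9 0 0 0 0 0 0"

```text
time_s: 19.25
position: [0.6122, -0.3201, 0.0081]
tool_rot: [[-0.883, 0.469, 0.0], [0.469, 0.883, -0.0], [-0.0, -0.0, -1.0]]
ft_force: [0.1, 0.5, -0.7]
grip_width: 0.0266
```

Call:
arm_command:
  rows: "0.9 0 0 1.2 0 0 0; 0.9 0 0 0 0 0 0; 0.9 0 0 0 0 0 0"

```text
time_s: 19.5
position: [0.6122, -0.3201, 0.0068]
tool_rot: [[-0.883, 0.469, -0.0], [0.469, 0.883, 0.0], [0.0, 0.0, -1.0]]
ft_force: [0.4, 0.1, -0.9]
grip_width: 0.0267
```

Call:
arm_command:
  rows: "0.9 0 0 1.2 0 0 0; 0.9 0 0 0 0 0 0; 0.9 0 0 0 0 0 0"

```text
time_s: 19.75
position: [0.6124, -0.3202, 0.0059]
tool_rot: [[-0.883, 0.469, 0.0], [0.469, 0.883, -0.0], [-0.0, -0.0, -1.0]]
ft_force: [-0.6, 0.1, 1.8]
grip_width: 0.026
```

Call:
arm_command:
  rows: "0.9 0 0 0.8 0 0 0; 0.9 0 0 0 0 0 0; 0.9 0 0 0 0 0 0"

```text
time_s: 20.0
position: [0.6124, -0.3202, 0.0059]
tool_rot: [[-0.883, 0.469, 0.001], [0.469, 0.883, -0.001], [-0.001, -0.0, -1.0]]
ft_force: [-2.3, 0.5, 7.3]
grip_width: 0.0262
```

The bush touched down at 5.9 mm, with 5.8 expected. Releasing it, then going to the block.

Call:
arm_command:
  rows: "0.7 0 0 -0.8 0 0 0; 0.45 0 0 0 0 0 0; 0.36 0 0 0 0 0 0; 0.36 0 0 0 0 0 0"

```text
time_s: 20.33
position: [0.6122, -0.3201, 0.0054]
tool_rot: [[-0.883, 0.469, -0.0], [0.469, 0.883, 0.0], [0.0, 0.0, -1.0]]
ft_force: [0.5, 0.3, 0.4]
grip_width: 0.0542
```

Call:
arm_command:
  rows: "0.36 0 0 -8 0 0 0; 0.36 0 0 -20 0 0 0; 0 0 0 -40 0 0 0; 0 0 0 -35 0 0 0; 0 0 0 -35 0 0 0"

```text
time_s: 20.75
position: [0.6121, -0.32, 0.146]
tool_rot: [[-0.883, 0.469, 0.0], [0.469, 0.883, -0.0], [-0.0, -0.0, -1.0]]
ft_force: [0.8, -0.1, 0.5]
grip_width: 0.0852
```

Call:
arm_command:
  rows: "0 0 0 0 0 0 -5; 0 0 0 0 0 0 -5; 0 0 0 0 0 0 -4.5; 0 0 0 0 0 0 0"

```text
time_s: 21.08
position: [0.6122, -0.3201, 0.1443]
tool_rot: [[-0.973, 0.231, 0.0], [0.231, 0.973, -0.0], [-0.0, -0.0, -1.0]]
ft_force: [-0.6, -0.1, 0.2]
grip_width: 0.0858
```

```bash
python3 g.py 573 247.3 140 76.5
```

```text
t 21.08 pos [ 612.2 -320.1  144.3] jaw 76.7 q [ -37.   39.   56.   -0.   85. -114.] F [-0.6 -0.1  0.2] w 0.0858 tilt [ 0. -0.]
turn rz 0.2 then shift [170.6 542.5   4.3] rows 13.9 shift before turn [169.  543.    4.1]
```

Call:
arm_command:
  rows: "0 12.1 38.8 0 0 0 0; 0 12.1 38.8 0 0 0 0; 0 12.1 38.8 0 0 0 0; 0 12.1 38.8 0 0 0 0; 0 12.1 38.8 0 0 0 0"

```text
time_s: 21.5
position: [0.5982, -0.1156, 0.144]
tool_rot: [[-0.972, 0.236, 0.0], [0.236, 0.972, -0.0], [-0.0, 0.0, -1.0]]
ft_force: [0.3, 0.7, 0.3]
grip_width: 0.0855
```

Call:
arm_command:
  rows: "0 12.1 38.8 0 0 0 0; 0 12.1 38.8 0 0 0 0; 0 12.1 38.8 0 0 0 0; 0 12.1 38.8 0 0 0 0; 0 12.1 38.8 0 0 0 0"

```text
time_s: 21.92
position: [0.5846, 0.0873, 0.1441]
tool_rot: [[-0.972, 0.236, 0.0], [0.236, 0.972, -0.0], [-0.0, 0.0, -1.0]]
ft_force: [1.0, -0.9, 0.7]
grip_width: 0.0852
```

Call:
arm_command:
  rows: "0 12.1 38.8 0 0 0 0; 0 12.1 38.8 0 0 0 0; 0 12.1 38.8 0 0 0 0; 0 12.1 38.8 0 0 0 0; 0 0 0 0 0 0 0"

```text
time_s: 22.33
position: [0.5727, 0.2541, 0.1439]
tool_rot: [[-0.973, 0.23, 0.0], [0.23, 0.973, 0.002], [0.0, 0.002, -1.0]]
ft_force: [-0.8, 0.4, -0.6]
grip_width: 0.0854
```

Call:
arm_command:
  rows: "0 0 0 10 0 0 0; 0 0 0 10 0 0 0; 0 0 0 0 0 0 0; 0 0 0 0 0 0 0"

```text
time_s: 22.67
position: [0.5741, 0.2463, 0.1226]
tool_rot: [[-0.972, 0.236, -0.002], [0.236, 0.972, -0.001], [0.002, -0.001, -1.0]]
ft_force: [0.4, -0.2, -0.4]
grip_width: 0.0851
```

```bash
python3 g.py 573 247.3 67 76.5; python3 - <<'E'
from h import *
# bush/nut tray views while arm is away
t=eyes.get_image("top")[:,:,::-1]
cv2.imwrite("pics/t10.png",np.clip((cv2.resize(t[215:355,390:530],None,fx=4,fy=4,interpolation=cv2.INTER_CUBIC)/255.)**.6*255,0,255).astype(np.uint8))
E
```

```text
t 22.67 pos [574.1 246.3 122.6] jaw 76.4 q [ 12.  34.  70.  -0.  76. -64.] F [ 0.4 -0.2 -0.4] w 0.0851 tilt [-0.002 -0.001]
turn rz -0.1 then shift [ 1.3  0.8 55.6] rows 1.4 shift before turn [ 1.2  0.8 55.6]
```

View pics/t10.png

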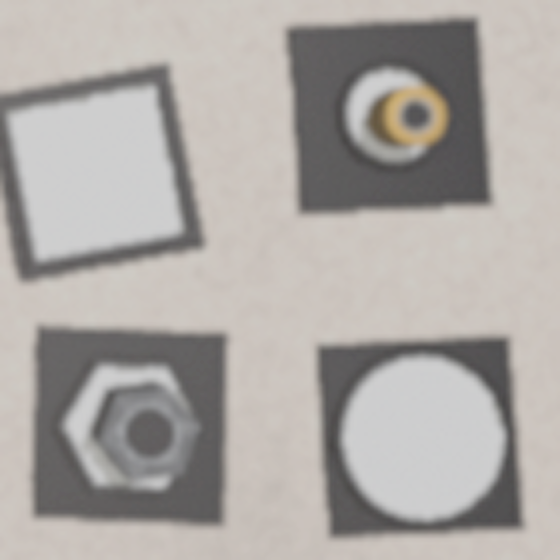

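Both parts look upright in their recesses, with bores in the crop at (148,432) for the nut and (417,115) for the bush. I'll compute their offsets while descending to the block.

Call:
arm_command:
  rows: "0 1 1 15 0 0 0; 0 0 0 15 0 0 0; 0 0 0 14 0 0 0; 0 0 0 7 0 0 0; 0 0 0 4 0 0 0"

```text
time_s: 23.13
position: [0.5735, 0.2482, 0.068]
tool_rot: [[-0.972, 0.234, -0.001], [0.234, 0.972, -0.0], [0.001, -0.0, -1.0]]
ft_force: [-0.4, -0.3, 0.2]
grip_width: 0.0853
```

Call:
arm_command:
  rows: "0.2 0 0 0 0 0 0; 0.4 0 0 0 0 0 0; 0.7 0 0 0 0 0 0; 0.7 0 0 0 0 0 0; 0.7 0 0 0 0 0 0"
  squeeze: 60

```text
time_s: 23.55
position: [0.5741, 0.2489, 0.07]
tool_rot: [[-0.972, 0.233, 0.002], [0.233, 0.972, 0.0], [-0.002, 0.001, -1.0]]
ft_force: [-1.1, -0.2, 6.0]
grip_width: 0.0546
```

```bash
python3 g.py 573 247.3 67 76.5; python3 - <<'E'
from h import *
print("nut",w("top",426.6,322.6,.035)*1000-[468.7,-190.8,0],"bush",w("top",493.9,243.4,.035)*1000-[612,-319.2,0])
E
```

```text
t 23.55 pos [574.1 248.9  70. ] jaw 76.5 q [ 13.  37.  74.  -0.  69. -64.] F [-1.1 -0.2  6. ] w 0.0546 tilt [0.002 0.   ]
turn rz 0.0 then shift [ 0.7 -1.8  3. ] rows 0.1 shift before turn [ 0.7 -1.8  2.9]
nut [ 0.59986222 -2.30532488 35.        ] bush [-1.68578538 -2.01737421 35.        ]
```

The nut is 2.4 mm and the bush 2.6 mm from their tray centres. The block is gripped, so I'll lift, turn and carry it.

Call:
arm_command:
  rows: "0.7 0 0 -5 0 0 0; 0.7 0 0 -15 0 0 0; 0.7 0 0 -30 0 0 0; 0.7 0 0 -30 0 0 0; 0.7 0 0 -15 0 0 0"

```text
time_s: 23.97
position: [0.5741, 0.2491, 0.1672]
tool_rot: [[-0.972, 0.233, 0.004], [0.233, 0.972, 0.001], [-0.003, 0.002, -1.0]]
ft_force: [-0.6, 0.2, -2.0]
grip_width: 0.0544
```

Call:
arm_command:
  rows: "0.7 0 0 0 0 0 -6; 0.7 0 0 0 0 0 -6; 0.7 0 0 0 0 0 -6; 0.7 0 0 0 0 0 -5; 0.7 0 0 0 0 0 0"

```text
time_s: 24.38
position: [0.5731, 0.2488, 0.1634]
tool_rot: [[-0.986, -0.168, -0.001], [-0.168, 0.986, -0.0], [0.001, 0.0, -1.0]]
ft_force: [-0.2, -0.6, -2.3]
grip_width: 0.0545
```

```bash
python3 g.py 588.5 -178.2 170 99.4
```

```text
t 24.38 pos [573.1 248.8 163.4] jaw 99.7 q [ 13.  32.  67.   0.  81. -87.] F [-0.2 -0.6 -2.3] w 0.0545 tilt [-0.001 -0.   ]
turn rz 0.3 then shift [  54.5 -423.8   -6.6] rows 10.4 shift before turn [  56.7 -423.5   -6.5]
```

Call:
arm_command:
  rows: "0.7 5.1 -38.5 0 0 0 0; 0.7 5.1 -38.5 0 0 0 0; 0.7 5.1 -38.5 0 0 0 0; 0.7 5.1 -38.5 0 0 0 0; 0.7 5.1 -38.5 0 0 0 0"

```text
time_s: 24.8
position: [0.5797, 0.0531, 0.1636]
tool_rot: [[-0.987, -0.163, -0.001], [-0.163, 0.987, 0.0], [0.0, 0.0, -1.0]]
ft_force: [0.8, -0.2, -2.4]
grip_width: 0.0548
```

Call:
arm_command:
  rows: "0.7 5.1 -38.5 0 0 0 0; 0.7 5.1 -38.5 0 0 0 0; 0.7 5.1 -38.5 0 0 0 0; 0.7 5.1 -38.5 0 0 0 0; 0.7 5.1 -38.5 0 0 0 0"

```text
time_s: 25.22
position: [0.5863, -0.1411, 0.1636]
tool_rot: [[-0.987, -0.162, -0.001], [-0.162, 0.987, 0.0], [0.0, 0.0, -1.0]]
ft_force: [1.7, 0.2, -3.1]
grip_width: 0.055
```

Call:
arm_command:
  rows: "0.7 5.1 -38.5 0 0 0 0; 0.7 0 0 0 0 0 0; 0.7 0 0 0 0 0 0; 0.7 0 0 0 0 0 0"

```text
time_s: 25.55
position: [0.5879, -0.1777, 0.1634]
tool_rot: [[-0.987, -0.163, -0.001], [-0.163, 0.987, 0.001], [0.001, 0.001, -1.0]]
ft_force: [0.6, 0.9, -3.5]
grip_width: 0.0545
```

```bash
python3 g.py 588.5 -178.2 40 99.4
```

```text
t 25.55 pos [ 587.9 -177.7  163.4] jaw 99.4 q [ -28.   31.   69.    0.   80. -127.] F [ 0.6  0.9 -3.5] w 0.0545 tilt [-0.001  0.001]
turn rz 0.0 then shift [ -0.5  -0.6 123.4] rows 3.0 shift before turn [ -0.6  -0.7 123.4]
```

Call:
arm_command:
  rows: "0.7 -0.5 -0.5 35 0 0 0; 0.7 0 0 35 0 0 0; 0.7 0 0 30 0 0 0; 0.7 0 0 23 0 0 0; 0.7 0 0 0 0 0 0"

```text
time_s: 25.97
position: [0.5864, -0.1757, 0.0362]
tool_rot: [[-0.986, -0.166, -0.008], [-0.166, 0.986, 0.004], [0.007, 0.006, -1.0]]
ft_force: [-0.5, -0.2, -3.0]
grip_width: 0.0542
```

Call:
arm_command:
  rows: "0.7 0 0 10 0 0 0; 0.7 0 0 8 0 0 0; 0.7 0 0 6 0 0 0; 0.7 0 0 4 0 0 0; 0.7 0 0 0 0 0 0"

```text
time_s: 26.38
position: [0.5886, -0.1784, 0.0124]
tool_rot: [[-0.986, -0.165, -0.0], [-0.165, 0.986, 0.0], [0.0, 0.0, -1.0]]
ft_force: [-0.5, 0.0, -2.2]
grip_width: 0.0544
```

```bash
python3 g.py 588.5 -178.2 5 99.4
```

```text
t 26.38 pos [ 588.6 -178.4   12.4] jaw 99.5 q [ -28.   40.   79.    0.   61. -127.] F [-0.5  0.  -2.2] w 0.0544 tilt [-0.  0.]
turn rz 0.1 then shift [0.1 0.2 7.4] rows 0.2 shift before turn [0.1 0.2 7.4]
```

Call:
arm_command:
  rows: "0.7 0 0 2.5 0 0 0; 0.7 0 0 2 0 0 0; 0.7 0 0 0 0 0 0; 0.7 0 0 0 0 0 0"

```text
time_s: 26.72
position: [0.5887, -0.1786, 0.0083]
tool_rot: [[-0.986, -0.165, 0.0], [-0.165, 0.986, -0.0], [-0.0, -0.0, -1.0]]
ft_force: [0.1, -0.3, -1.5]
grip_width: 0.0546
```

Call:
arm_command:
  rows: "0.7 0 0 1.5 0 0 0; 0.7 0 0 0 0 0 0; 0.7 0 0 0 0 0 0"

```text
time_s: 26.97
position: [0.5887, -0.1785, 0.0066]
tool_rot: [[-0.986, -0.165, 0.0], [-0.165, 0.986, 0.0], [-0.0, 0.0, -1.0]]
ft_force: [-0.4, 0.0, -2.1]
grip_width: 0.0548
```

Call:
arm_command:
  rows: "0.7 0 0 1.2 0 0 0; 0.7 0 0 0 0 0 0; 0.7 0 0 0 0 0 0"

```text
time_s: 27.22
position: [0.5887, -0.1785, 0.0054]
tool_rot: [[-0.986, -0.165, -0.0], [-0.165, 0.986, 0.0], [0.0, 0.0, -1.0]]
ft_force: [-0.7, 0.3, -2.0]
grip_width: 0.0544
```

Call:
arm_command:
  rows: "0.7 0 0 1 0 0 0; 0.7 0 0 0 0 0 0; 0.7 0 0 0 0 0 0"

```text
time_s: 27.47
position: [0.5888, -0.1785, 0.005]
tool_rot: [[-0.986, -0.165, 0.0], [-0.165, 0.986, -0.0], [-0.0, -0.0, -1.0]]
ft_force: [-2.0, 1.5, 4.8]
grip_width: 0.0545
```

Call:
arm_command:
  rows: "0.25 0 0 -0.5 0 0 0; 0.1 0 0 0 0 0 0; 0 0 0 0 0 0 0; 0 0 0 0 0 0 0"

```text
time_s: 27.8
position: [0.5888, -0.1786, 0.0049]
tool_rot: [[-0.986, -0.165, 0.0], [-0.165, 0.986, -0.0], [-0.0, -0.0, -1.0]]
ft_force: [-0.6, 0.1, -1.6]
grip_width: 0.0853
```

Call:
arm_command:
  rows: "0 0 0 -8 0 0 0; 0 0 0 -20 0 0 0; 0 0 0 -40 0 0 0; 0 0 0 -40 0 0 0; 0 0 0 -30 0 0 0"

```text
time_s: 28.22
position: [0.5891, -0.1787, 0.1468]
tool_rot: [[-0.986, -0.165, 0.003], [-0.165, 0.986, -0.002], [-0.003, -0.002, -1.0]]
ft_force: [1.5, -0.1, 0.2]
grip_width: 0.0854
```

```bash
python3 g.py 587.8 126.2 140 99.4; python3 g.py 587.8 126.2 140 76.4
```

```text
t 28.22 pos [ 589.1 -178.7  146.8] jaw 99.5 q [ -28.   32.   70.   -0.   78. -127.] F [ 1.5 -0.1  0.2] w 0.0854 tilt [ 0.003 -0.002]
turn rz 0.1 then shift [-48.5 301.    6.8] rows 7.4 shift before turn [-49.1 300.9   6.3]
t 28.22 pos [ 589.1 -178.7  146.8] jaw 99.5 q [ -28.   32.   70.   -0.   78. -127.] F [ 1.5 -0.1  0.2] w 0.0854 tilt [ 0.003 -0.002]
turn rz 23.1 then shift [ 73.  296.    6.8] rows 7.4 shift before turn [-49.1 300.9   6.3]
```

Call:
arm_command:
  rows: "0 -6.1 37.6 0 0 0 0; 0 -6.1 37.6 0 0 0 0; 0 -6.1 37.6 0 0 0 0; 0 -6.1 37.6 0 0 0 0; 0 -6.1 37.6 0 0 0 0"

```text
time_s: 28.63
position: [0.5874, 0.0136, 0.1437]
tool_rot: [[-0.986, -0.165, 0.001], [-0.165, 0.986, -0.0], [-0.001, -0.0, -1.0]]
ft_force: [1.1, -0.0, 0.7]
grip_width: 0.0855
```

Call:
arm_command:
  rows: "0 -6.1 37.6 0 0 0 0; 0 -6.1 37.6 0 0 0 0; 0 -6.1 37.6 0 0 0 0; 0 0 0 10 0 0 0; 0 0 0 10 0 0 0"

```text
time_s: 29.05
position: [0.5871, 0.1281, 0.1234]
tool_rot: [[-0.986, -0.169, 0.002], [-0.169, 0.986, -0.0], [-0.002, -0.0, -1.0]]
ft_force: [0.7, -0.4, -1.2]
grip_width: 0.0855
```

Call:
arm_command:
  rows: "0 0 0 0 0 0 0; 0 0 0 0 0 0 0"

```text
time_s: 29.22
position: [0.5869, 0.125, 0.1225]
tool_rot: [[-0.986, -0.164, -0.001], [-0.164, 0.986, -0.0], [0.002, -0.0, -1.0]]
ft_force: [0.0, -0.5, -0.5]
grip_width: 0.0854
```

```bash
python3 g.py 587.8 126.5 67 99.4
```

```text
t 29.22 pos [586.9 125.  122.5] jaw 99.4 q [  1.  32.  75.  -0.  74. -99.] F [ 0.  -0.5 -0.5] w 0.0854 tilt [-0.001 -0.   ]
turn rz 0.0 then shift [-1.1  1.3 55.5] rows 1.4 shift before turn [-1.2  1.3 55.5]
```

Call:
arm_command:
  rows: "0 -1 1.3 15 0 0 0; 0 0 0 15 0 0 0; 0 0 0 12 0 0 0; 0 0 0 7 0 0 0; 0 0 0 4 0 0 0"

```text
time_s: 29.63
position: [0.5879, 0.1265, 0.0695]
tool_rot: [[-0.987, -0.164, -0.001], [-0.164, 0.987, -0.0], [0.001, 0.0, -1.0]]
ft_force: [-0.3, 0.5, -0.3]
grip_width: 0.0854
```

Call:
arm_command:
  rows: "0.15 0 0 0 0 0 0; 0.3 0 0 0 0 0 0; 0.7 0 0 0 0 0 0; 0.7 0 0 0 0 0 0; 0.7 0 0 0 0 0 0"
  squeeze: 80

```text
time_s: 30.05
position: [0.5886, 0.1275, 0.0716]
tool_rot: [[-0.986, -0.165, 0.003], [-0.165, 0.986, -0.0], [-0.003, -0.001, -1.0]]
ft_force: [-2.2, -1.0, 5.9]
grip_width: 0.0575
```

Call:
arm_command:
  rows: "0.7 0 0 -5 0 0 0; 0.7 0 0 -15 0 0 0; 0.7 0 0 -30 0 0 0; 0.7 0 0 -30 0 0 0; 0.7 0 0 -15 0 0 0"

```text
time_s: 30.47
position: [0.5886, 0.1277, 0.1686]
tool_rot: [[-0.986, -0.165, 0.004], [-0.165, 0.986, 0.0], [-0.004, -0.001, -1.0]]
ft_force: [1.6, -0.2, -4.5]
grip_width: 0.0569
```

```bash
python3 g.py 460.7 -326 165 99.4
```

```text
t 30.47 pos [588.6 127.7 168.6] jaw 99.5 q [  1.  29.  71.   0.  80. -99.] F [ 1.6 -0.2 -4.5] w 0.0569 tilt [0.004 0.   ]
turn rz 0.1 then shift [ 200.3 -426.8    3.6] rows 11.5 shift before turn [ 201.2 -426.3    3. ]
```

Call:
arm_command:
  rows: "0.7 16.7 -35.6 0 0 0 0; 0.7 16.7 -35.6 0 0 0 0; 0.7 16.7 -35.6 0 0 0 0; 0.7 16.7 -35.6 0 0 0 0; 0.7 16.7 -35.6 0 0 0 0"

```text
time_s: 30.88
position: [0.5338, -0.0631, 0.1651]
tool_rot: [[-0.986, -0.166, -0.001], [-0.166, 0.986, 0.0], [0.001, 0.0, -1.0]]
ft_force: [0.4, 0.0, -4.6]
grip_width: 0.0571
```

Call:
arm_command:
  rows: "0.7 16.7 -35.6 0 0 0 0; 0.7 16.7 -35.6 0 0 0 0; 0.7 16.7 -35.6 0 0 0 0; 0.7 16.7 -35.6 0 0 0 0; 0.7 16.7 -35.6 0 0 0 0"

```text
time_s: 31.3
position: [0.4809, -0.2526, 0.1651]
tool_rot: [[-0.986, -0.165, -0.0], [-0.165, 0.986, 0.0], [0.0, 0.001, -1.0]]
ft_force: [1.1, -0.2, -5.2]
grip_width: 0.0573
```

Call:
arm_command:
  rows: "0.7 16.7 -35.6 0 0 0 0; 0.7 16.7 -35.6 0 0 0 0; 0.7 0 0 0 0 0 0; 0.7 0 0 0 0 0 0; 0.7 0 0 0 0 0 0"

```text
time_s: 31.72
position: [0.4606, -0.3264, 0.1647]
tool_rot: [[-0.986, -0.165, -0.001], [-0.165, 0.986, 0.001], [0.0, 0.001, -1.0]]
ft_force: [0.4, 0.4, -4.4]
grip_width: 0.057
```

```bash
python3 g.py 460.7 -326 40 99.4
```

```text
t 31.72 pos [ 460.6 -326.4  164.7] jaw 99.5 q [ -47.   26.   77.    0.   77. -147.] F [ 0.4  0.4 -4.4] w 0.057 tilt [-0.001  0.001]
turn rz 0.1 then shift [ -0.2   0.4 124.7] rows 3.0 shift before turn [ -0.2   0.2 124.7]
```

Call:
arm_command:
  rows: "0.7 0 0.3 35 0 0 0; 0.7 0 0 35 0 0 0; 0.7 0 0 30 0 0 0; 0.7 0 0 22 0 0 0; 0.7 0 0 0 0 0 0"

```text
time_s: 32.13
position: [0.4595, -0.3233, 0.039]
tool_rot: [[-0.986, -0.167, -0.006], [-0.167, 0.986, 0.007], [0.005, 0.007, -1.0]]
ft_force: [-1.4, 0.7, -5.5]
grip_width: 0.0571
```

Call:
arm_command:
  rows: "0.7 0 0 9 0 0 0; 0.7 0 0 7 0 0 0; 0.7 0 0 6 0 0 0; 0.7 0 0 4 0 0 0; 0.7 0 0 0 0 0 0"

```text
time_s: 32.55
position: [0.4608, -0.3263, 0.0167]
tool_rot: [[-0.986, -0.165, -0.0], [-0.165, 0.986, 0.0], [0.0, 0.0, -1.0]]
ft_force: [-0.4, 0.0, -4.9]
grip_width: 0.0572
```

```bash
python3 g.py 460.7 -326 6.6 99.4; python3 - <<'E'
from h import *
s=eyes.get_image("side")[:,:,::-1]
cv2.imwrite("pics/s11.png",np.clip((cv2.resize(s[290:430,205:385],None,fx=4,fy=4,interpolation=cv2.INTER_CUBIC)/255.)**.6*255,0,255).astype(np.uint8))
E
```

```text
t 32.55 pos [ 460.8 -326.3   16.7] jaw 99.5 q [ -47.   36.   87.    0.   57. -147.] F [-0.4  0.  -4.9] w 0.0572 tilt [-0.  0.]
turn rz 0.1 then shift [ 0.   0.3 10.1] rows 0.2 shift before turn [-0.   0.3 10.1]
```

View pics/s11.png

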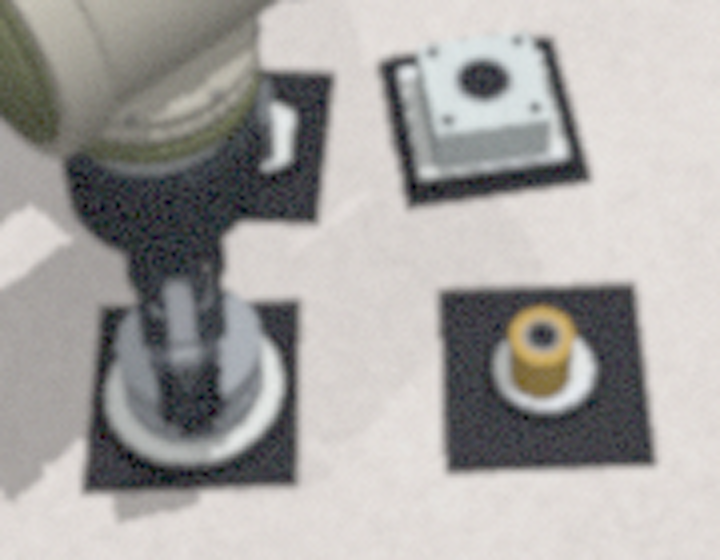

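The block is in its recess with its bore at (484,78), and the bush is upright in its recess. The disc hangs just above its own recess, well inside the rim. Lowering.

Call:
arm_command:
  rows: "0.7 0 0 4 0 0 0; 0.7 0 0 2 0 0 0; 0.7 0 0 1.5 0 0 0; 0.7 0 0 0 0 0 0; 0.7 0 0 0 0 0 0"

```text
time_s: 33.02
position: [0.4608, -0.3265, 0.0094]
tool_rot: [[-0.986, -0.165, -0.0], [-0.165, 0.986, 0.0], [0.0, 0.0, -1.0]]
ft_force: [0.8, 0.3, -5.3]
grip_width: 0.0573
```

Call:
arm_command:
  rows: "0.7 0 0 1.2 0 0 0; 0.7 0 0 0 0 0 0; 0.7 0 0 0 0 0 0"

```text
time_s: 33.27
position: [0.4608, -0.3265, 0.0082]
tool_rot: [[-0.986, -0.165, -0.0], [-0.165, 0.986, 0.0], [0.0, 0.0, -1.0]]
ft_force: [-0.8, 0.9, -4.4]
grip_width: 0.0571
```

Call:
arm_command:
  rows: "0.7 0 0 1 0 0 0; 0.7 0 0 0 0 0 0; 0.7 0 0 0 0 0 0"

```text
time_s: 33.52
position: [0.4608, -0.3265, 0.0072]
tool_rot: [[-0.986, -0.165, -0.0], [-0.165, 0.986, 0.0], [0.0, 0.0, -1.0]]
ft_force: [0.3, 0.3, -5.3]
grip_width: 0.0571
```

Call:
arm_command:
  rows: "0.7 0 0 1 0 0 0; 0.7 0 0 0 0 0 0; 0.7 0 0 0 0 0 0"

```text
time_s: 33.77
position: [0.4609, -0.3266, 0.0066]
tool_rot: [[-0.986, -0.165, 0.0], [-0.165, 0.986, -0.0], [-0.0, -0.0, -1.0]]
ft_force: [-1.6, 0.4, 2.0]
grip_width: 0.0568
```

Call:
arm_command:
  rows: "0.25 0 0 -0.3 0 0 0; 0.1 0 0 0 0 0 0; 0 0 0 0 0 0 0; 0 0 0 0 0 0 0"

```text
time_s: 34.1
position: [0.461, -0.3267, 0.0067]
tool_rot: [[-0.986, -0.165, 0.0], [-0.165, 0.986, -0.0], [-0.0, -0.0, -1.0]]
ft_force: [-0.4, -0.5, -0.5]
grip_width: 0.0856
```

Call:
arm_command:
  rows: "0 0 0 -8 0 0 0; 0 0 0 -20 0 0 0; 0 0 0 -40 0 0 0; 0 0 0 -40 0 0 0; 0 0 0 -40 0 0 0"

```text
time_s: 34.52
position: [0.4605, -0.3262, 0.1569]
tool_rot: [[-0.986, -0.165, -0.0], [-0.165, 0.986, 0.0], [0.0, 0.0, -1.0]]
ft_force: [0.8, -0.7, -0.6]
grip_width: 0.0855
```

Call:
arm_command:
  rows: "0 40 0 0 0 0 0; 0 40 0 0 0 0 0; 0 40 0 0 0 0 0; 0 0 0 0 0 0 0"

```text
time_s: 34.85
position: [0.3378, -0.3467, 0.1554]
tool_rot: [[-0.987, -0.162, -0.002], [-0.162, 0.987, -0.0], [0.002, 0.0, -1.0]]
ft_force: [0.3, -2.0, 0.2]
grip_width: 0.0853
```

```bash
python3 - <<'E'
from h import *
t=eyes.get_image("top")[:,:,::-1];print(readout.observe()["position"],readout.observe()["ft_force"])
cv2.imwrite("pics/t12.png",np.clip((cv2.resize(t[215:355,320:530],None,fx=3.8,fy=4,interpolation=cv2.INTER_CUBIC)/255.)**.6*255,0,255).astype(np.uint8))
E
```

```text
[ 0.3401659  -0.34678433  0.15549598] [ 0.59097307 -0.27139375 -0.63261905]
```

View pics/t12.png

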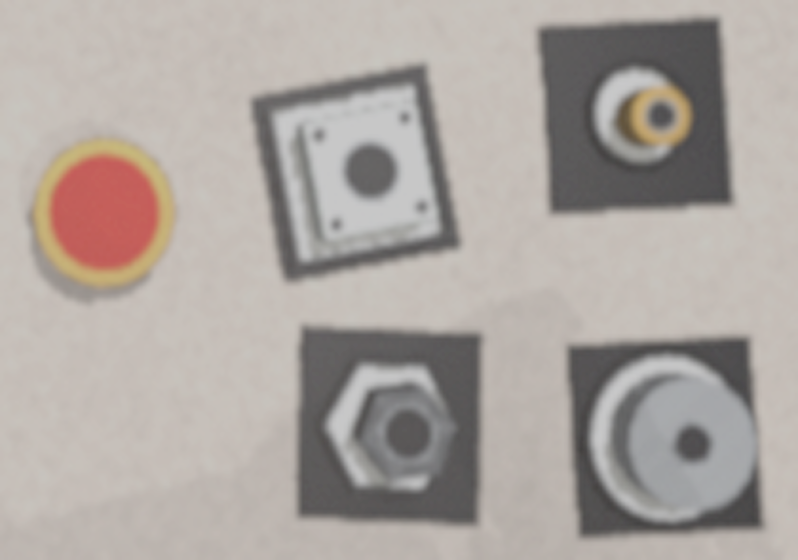

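```bash
python3 - <<'E'
from h import *
C=dict(block=(370,171,588.5,-178.2),disc=(692,443,460.7,-326),nut=(408,433,468.7,-190.8),bush=(661,115,612,-319.2))
for n,(u,v,x,y) in C.items():
    d=w("top",u/3.8+320-.4,v/4+215-.4,.035)*1000-[x,y,0]; print(n,d.round(1)[:2],np.hypot(*d[:2]).round(1))
print("tin",w("top",104/3.8+320-.4,213/4+215-.4,.042)*1000)
env.close_job()
E
```

```text
block [-0.3 -2. ] 2.0
disc [ 0.9 -2. ] 2.1
nut [ 0.1 -3. ] 3.0
bush [-1.6 -1.4] 2.1
tin [572.02470301 -51.08622833  42.        ]
the job is handed in; nothing more can be done
```

All four parts are in their own trays, released, and the job is handed in. It took about 35 s of robot time.

**Last checks, from the final top view:**

| Part | Distance from tray centre |
|---|---|
| block | 2.0 mm |
| disc | 2.1 mm |
| nut | 3.0 mm |
| bush | 2.1 mm |

- **Seating:** each part met its recess floor within about 0.5 mm of the expected height when lowered. They look upright in the last picture; I did not measure tilt.
- **Tin:** it is within 1 mm of where it was first measured.
- **Gripper:** it is open and clear of everything.

**What disagreed:**
- **Fingertip height:** the tips sat about 24–28 mm higher than the reported TCP and stated tool lengths imply. A light touch on the nut's top fixed the offset, and I used it for every grasp and placing.
- **Finger widths:** the gripper read 26–27 mm on the 28 mm bush, 54.5 on the 56 mm block and 57 on the 60 mm disc.
- **Bush:** because of that reading I set it back on the disc and gripped it again. That turned out to be unnecessary and did no harm.

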